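# Settle a lopsided candle tin on the roller rest

## Robot

A 7-joint arm with a two-finger parallel gripper is mounted at the origin on the work surface. World frame = base frame: x ahead of the robot, y to its left, z up, the work surface at z = 0. Lengths are in m, angles in rad, forces in N, time in s.
With the tool pointing down it reaches from about 0.4 to 0.85 m from the base axis. Payload 10.4 kg.
Tool frame: the origin (TCP) lies between the finger pads; the fingertips stand 17 mm ahead of it and the grasp point (between the pads) lies 2 mm behind it; z points along the fingers, y is the direction in which the jaws open and shut (so a half turn about z gives the same grasp; the last joint's range is limited). The gripper opens to 85 mm and grips with 20 to 120 N. Pads are 22 mm wide; open, the fingers measure 114 mm over their backs; the gripper's body (76 mm by 85 mm) begins 54 mm behind the grasp point. The pads swing forward as they close: fully open they stand 13 mm farther back than shut.
Start: joints at [1.322, 0.332, -0.065, 1.46, 0.022, 1.35, -0.088], TCP at [0.14, -0.609, 0.211] pointing down, gripper open.
Joint ranges: [-2.6, 2.6], [-0.5, 2.12], [-1.47, 1.34], [0.16, 2.42], [-1.27, 4.41], [0.06, 2.06], [-2.6, 2.6]. Speed limits (rad/s): [2.22, 2.22, 2.79, 2.79, 3.14, 3.14, 3.14].

## Interface

Orientations are given as a unit quaternion [x, y, z, w].
In Python, from workcell import manip gives the robot as it stands.
- The arm moves only by the tool jog_arm, never from a script. Its argument "steps" is one flat list of numbers, 5 for each row, row after row: the finger opening in m, from 0 to 0.0854, then the shift along the tool's x, y, z in m, then the turn about the tool's z in rad. In form: [gripper, x, y, z, twist, gripper, x, y, z, twist, ...]. A call has exactly 10 rows; each row is the pose to reach, as a shift and turn from the pose commanded when the call began, along the tool's axes at that moment; what a row does not reach only later rows make up. A row lasts 1/10 s, in which the tool goes at most 50 mm and 8.59 degrees, less where a joint would pass 70% of its speed; a pose out of reach is approached as far as the arm can. A call with a gripper value outside its range is refused whole. The fingers move at their own pace and stop on an object; "grip_force" is the grip in N (left out, the last holds). Time passes only in rows, so rows that repeat a pose let the fingers close, or fill a call up. It gives the time, the measured TCP pose, the force and the opening at its end, in the units of the state.
- manip.get_obs(): the state, without advancing time (a new reading comes with each control period).
- manip.camera(name): name is "scene" or "side" or "wrist"; returns (picture, depth): 420x560x3 uint8, red, green, blue; 420x560 float32, m along the optical axis (not along the pixel's ray), 0 where there is no reading.
- manip.calibration(name): a dict with "mtx" (3x3 intrinsics, pixels), "k1" (the pictures are not rectified: a ray, as slopes to the right and down, at radius r is drawn at 1 + k1 r^2 times it, then the intrinsics apply), "world_to_cam" (4x4, takes a point from world to camera coordinates). Camera axes: x right, y down, z forward; pixel columns grow to the right and rows downward; lengths in m; the calibration is good to about 2 mm. A picture is of the moment at which its call begins: read the wrist's pose just before it. calibration takes no time and is no camera call; for the wrist camera it gives the pose at the moment of the call.
- manip.hand_in(): hands the job in, once; it reports no verdict.
The state is a dict: "clock": time; "joint_pos": joint angles; "joint_velocities": joint speeds; "tau": joint torques, N m; "position": TCP position; "ee_rot": TCP orientation; "ft_force": force on the tool from outside, world axes, zero at the start; "torque": the same for the moment, N m; "grip_width": opening from 0.0 (shut) to 1.0 (fully open).
Only numpy, scipy, OpenCV 4.12 (cv2) and the standard library are available. Lean on these libraries where they do the work, as an engineer would, in place of code of your own. Each camera call takes 0.05 s, during which the arm holds its last target.

## Task

Take the lopsided candle tin from the sloping chute, lay it gently along the roller rest on the raised brake shoe and let go. With the orange-handled rod, press the hidden red tab fully down through the narrow slot in the rest's yellow cover and hold it there until the tin, untouched, has turned on the rollers by its own weight and settled heavy side down (blue stripe up). Let the tab rise again, stand the rod back in its wooden block, leave the other things alone and never drop the tin.

Things in the scene. Friction and masses are not known exactly. Their poses are not given: they have to be found in the camera images.
- tin_mid (a point): Centre of the closed brass-coloured candle tin: cylinder 62 mm in diameter, 110 mm long, about 0.36 kg. z: its axis, towards the cream wax end; +x: heavy side (centre of mass about 9 mm off the axis); -x: blue stripe along the light side. It starts lying in the chute, axis sloping 33 degrees, held by friction, heavy side turned anywhere but down.
- chute: Fixed aluminium V chute on a blue base (150 x 70 mm). Origin: on the axis of the tin lying there, half-way along it, 98 mm up. z runs up the chute, 33 degrees above level, high end away from the robot; -x is its upward normal; y level. Walls (150 mm long) stay 16 mm below the tin's axis, within 30 mm each side; a 56 mm wide stop at the low end rises 10 mm above the axis.
- rest_seat (a point): Where the tin's centre belongs on the raised V brake shoe of the green rest (fixed, 100 x 208 mm in x, y), 90 mm up. Tin axis goes along y, either way round; z up. Rubber tyres of two rollers: 28 mm each side in x, 31 to 45 mm off in y, tops 25 mm below. End plates 63 mm off in y, tops 5 mm below: 8 mm play each end. Half-way along, fingers 20 mm wide may reach 17 mm below this point.
- rest_slot (a point): Centre of the slot in the yellow cover at the rest's +y end, on the cover's top face, 85 mm above the table, 105 mm from rest_seat along the rest's y. Slot 16 mm wide (along the rest's y), 44 mm long (along x); cover 5 mm thick. Straight below, 40 mm under the cover's top, is the hidden red tab (36 x 28 mm).
- brake (a joint): Travel of red tab and brake shoe together, in m: 0 raised by the spring (start), 0.010 fully down; takes about 7 N to start, 9 N fully down. Raised, the shoe carries the tin 4 mm clear of the rollers and keeps it from turning; from 0.004 on the tin is on the rollers, near 0.010 it turns freely and settles in about 3 s. Let go, the shoe rises and locks the tin.
- rod_mid (a point): Centre of the rod's orange handle, 20 x 20 mm square (faces along x, y), 70 mm long; z points up along the rod. Below it a 30 x 30 x 6 mm flange, underside 41 mm below this point, then a round steel shaft 10 mm thick, 80 mm long, tip 121 mm below this point. 0.14 kg. Starts upright in the wooden block, flange on the block's top.
- stand_top (a point): Centre of the mouth of the hole in the top of the fixed wooden block (70 x 70 x 90 mm): a through hole 16 mm square, 90 mm above the table. z is up. With the rod home, its flange rests on the block's top and rod_mid is 41 mm above this point.
- candle_a: Bystander: upright brass-coloured candle tin, 72 mm across, 70 mm tall; origin at the centre of its underside.
- candle_b: Bystander: upright brass-coloured candle tin, 72 mm across, 85 mm tall; origin at the centre of its underside.
- candle_c: Bystander: upright brass-coloured candle tin, 66 mm across, 80 mm tall, among the task's things; origin at the centre of its underside.
- jar: Bystander: glass jar with red lid, 66 mm across, 95 mm tall; origin at the centre of its underside.
- drink_can: Bystander: drink can with green band, 60 mm across, 98 mm tall; origin at the centre of its underside.
- brush: Bystander: flat brush lying on the table; origin at the centre of its underside.
- bowl: Bystander: white bowl, 100 mm across, 45 mm tall; origin at the centre of its underside.

How it is judged:
By the outcome, as a careful person would: the job done as asked, in the order asked, and still so for the second after the job is handed in, with the robot touching nothing.
It also fails if it takes over 66 s, if anything falls off the work surface, if the arm or the gripper's body presses on something with over 40 N, if the wrist force passes 120 N, or if a joint passes its speed limit or range.

## Working session

There is one attempt and no reset: what is moved stays moved. The work goes in short steps, Python scripts to look and compute and a tool call to move; the robot and the scene stay as the last step left them, time stands still between calls to the robot, and variables do not carry over. Pictures are saved under pics/ and viewed, and the job is handed in when it is done.

Besides the shell and the picture viewer there is one more tool, called after "Emit:" as name(argument=value, ...), one argument or row to a line, values as JSON. jog_arm: Moves the arm, as the interface text tells. Its arguments: {"type":"object","properties":{"steps":{"type":"array"},"grip_force":{"type":"number"}},"required":["steps"]}

```bash
ls; mkdir -p pics; cat > h.py <<'E'
import numpy as np, cv2
from workcell import manip
def shot(n,f):
    c=manip.calibration(n); p,d=manip.camera(n)
    cv2.imwrite('pics/'+f+'.png',p[:,:,::-1]); np.savez('pics/'+f+'.npz',p=p,d=d,mtx=c['mtx'],k1=c['k1'],w=c['world_to_cam'])
    return p,d,c
def load(f):
    z=np.load('pics/'+f+'.npz'); return z
def slopes(z,u,v):
    K=z['mtx'];u=np.asarray(u,float);v=np.asarray(v,float)
    x=(u-K[0,2])/K[0,0];y=(v-K[1,2])/K[1,1]
    xd,yd=x.copy(),y.copy()
    for _ in range(20):
        s=1+z['k1']*(x*x+y*y); x,y=xd/s,yd/s
    return x,y
def ray(z,u,v):
    x,y=slopes(z,u,v); W=z['w'];R=W[:3,:3];t=W[:3,3]
    d=np.stack([x,y,np.ones_like(x)],-1)@R
    return -R.T@t,d
def plane(z,u,v,h):
    o,d=ray(z,u,v); return o+d*((h-o[2])/d[...,2])[...,None]
def cloud(z):
    v,u=np.mgrid[:420,:560]; o,d=ray(z,u,v); P=o+d*z['d'][...,None]; P[z['d']==0]=np.nan; return P
def tri(za,pa,zb,pb):
    o1,d1=ray(za,*pa);o2,d2=ray(zb,*pb)
    A=np.stack([d1,-d2],1); s=np.linalg.lstsq(A,o2-o1,rcond=None)[0]
    a,b=o1+d1*s[0],o2+d2*s[1]; return (a+b)/2,np.linalg.norm(a-b)
def proj(z,X):
    W=z['w'];c=W[:3,:3]@np.asarray(X)+W[:3,3];x,y=c[0]/c[2],c[1]/c[2];s=1+z['k1']*(x*x+y*y)
    return z['mtx'][0,0]*x*s+z['mtx'][0,2],z['mtx'][1,1]*y*s+z['mtx'][1,2]
E
python3 - <<'E'
from h import *
o=manip.get_obs(); print(o)
for n in('scene','side','wrist'):
    p,d,c=shot(n,n+'0'); print(n,c['k1'],c['mtx'].tolist(),np.linalg.inv(c['world_to_cam']).round(3).tolist())
E
```

```text
pics
{'clock': 0.0, 'joint_pos': array([ 1.3223781 ,  0.33288287, -0.06469103,  1.46093329,  0.02159005,
        1.34988771, -0.08851276]), 'joint_velocities': array([ 0.00067739, -0.00067262, -0.0004996 , -0.00168227,  0.00116834,
        0.00184027, -0.00293183]), 'tau': array([-8.54606897e-04, -6.25454235e+01,  4.88969078e-02, -3.91609704e+01,
        1.62012287e-02,  1.01040822e-02,  9.28453687e-06]), 'position': array([ 0.13984305, -0.60874662,  0.21021289]), 'ee_rot': array([ 9.93632433e-01,  1.12668040e-01, -1.08551861e-04, -6.99740347e-04]), 'ft_force': array([-0.25719081, -0.06172122,  0.61022641]), 'torque': array([ 0.03422274, -0.00201837,  0.02866892]), 'grip_width': 1.0043282387574977}
scene -0.0855707764482622 [[417.10977905081927, 0.0, 280.4765904246399], [0.0, 417.10977905081927, 208.8507918394932], [0.0, 0.0, 1.0]] [[0.166, 0.692, -0.702, 1.244], [0.986, -0.119, 0.115, -0.049], [-0.004, -0.712, -0.703, 0.794], [0.0, 0.0, 0.0, 1.0]]
side -0.0432244605793997 [[452.0394154199088, 0.0, 277.91068816035227], [0.0, 452.0394154199088, 207.8788990719391], [0.0, 0.0, 1.0]] [[-0.725, -0.514, 0.459, 0.091], [-0.689, 0.557, -0.464, 0.517], [-0.017, -0.652, -0.758, 0.846], [0.0, 0.0, 0.0, 1.0]]
wrist -0.05633745790592575 [[363.1919051646496, 0.0, 283.0606544794399], [0.0, 363.1919051646496, 214.7628657360503], [0.0, 0.0, 1.0]] [[0.223, -0.934, -0.279, 0.211], [-0.975, -0.214, -0.063, -0.593], [-0.002, 0.286, -0.958, 0.374], [0.0, 0.0, 0.0, 1.0]]
```

View pics/scene0.png

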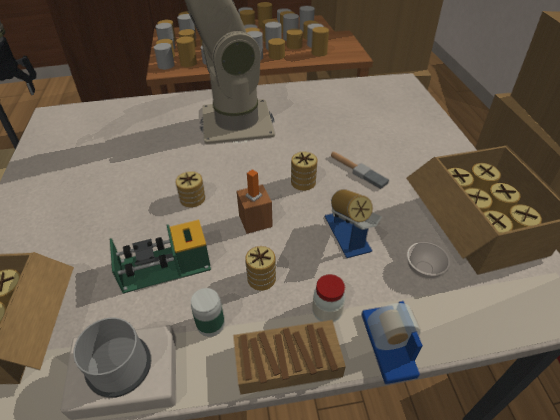

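View pics/side0.png

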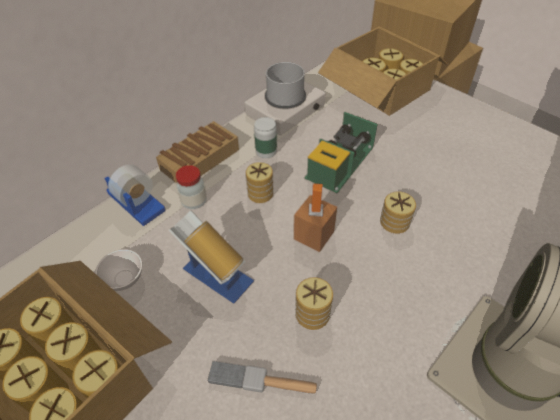

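View pics/wrist0.png

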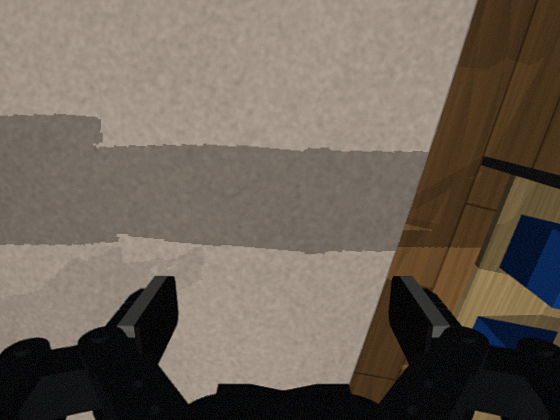

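The scene view shows the chute with the tin at about (350,215), rod and block at (254,200), green rest at (160,255) with the yellow cover at (188,235). The side view shows tin (215,250), rod (316,200), slot (330,153). The wrist view shows bare table and the edge.

```bash
python3 - <<'E'
from h import *
a=load('scene0');b=load('side0')
ca=a['p'][:,:,::-1];cb=b['p'][:,:,::-1]
cv2.imwrite('pics/c1.png',np.hstack([cv2.resize(ca[160:290,95:215],None,fx=3.3,fy=3.3,interpolation=2),cv2.resize(ca[160:290,225:345][:, :],None,fx=3.3,fy=3.3,interpolation=2)]))
cv2.imwrite('pics/c2.png',np.hstack([cv2.resize(cb[110:250,285:385],None,fx=4,fy=4,interpolation=2),cv2.resize(cb[205:305,165:265],(400,400),interpolation=2).copy() if 0 else cv2.resize(cb[200:340,160:260],None,fx=4,fy=4,interpolation=2)]))
cv2.imwrite('pics/c3.png',cv2.resize(ca[170:270,310:400],None,fx=6,fy=6,interpolation=2))
for n,z in(('sc',a),('si',b)):
    P=cloud(z)
    for q in ([(188,238),(254,188),(254,195),(350,205),(362,210),(190,185),(304,165),(260,262),(330,290),(206,300),(428,260),(150,262)] if n=='sc' else [(330,153),(316,195),(215,250),(340,112),(400,205),(314,295),(259,172),(190,178),(265,130)]):
        print(n,q,P[q[1],q[0]].round(3))
E
```

```text
sc (188, 238) [ 0.548 -0.163  0.036]
sc (254, 188) [0.495 0.01  0.126]
sc (254, 195) [0.495 0.008 0.103]
sc (350, 205) [0.605 0.215 0.14 ]
sc (362, 210) [0.614 0.242 0.128]
sc (190, 185) [ 0.395 -0.15   0.073]
sc (304, 165) [0.384 0.157 0.089]
sc (260, 262) [ 0.686 -0.003  0.082]
sc (330, 290) [0.791 0.125 0.096]
sc (206, 300) [ 0.775 -0.121  0.099]
sc (428, 260) [0.692 0.401 0.009]
sc (150, 262) [ 0.608 -0.252  0.036]
si (330, 153) [ 0.583 -0.17   0.08 ]
si (316, 195) [0.477 0.013 0.151]
si (215, 250) [0.544 0.237 0.123]
si (340, 112) [ 0.729 -0.407 -0.002]
si (400, 205) [ 0.362 -0.15   0.072]
si (314, 295) [0.347 0.167 0.093]
si (259, 172) [ 0.665 -0.003  0.081]
si (190, 178) [0.759 0.13  0.095]
si (265, 130) [ 0.75  -0.11   0.097]
```

View pics/c1.png

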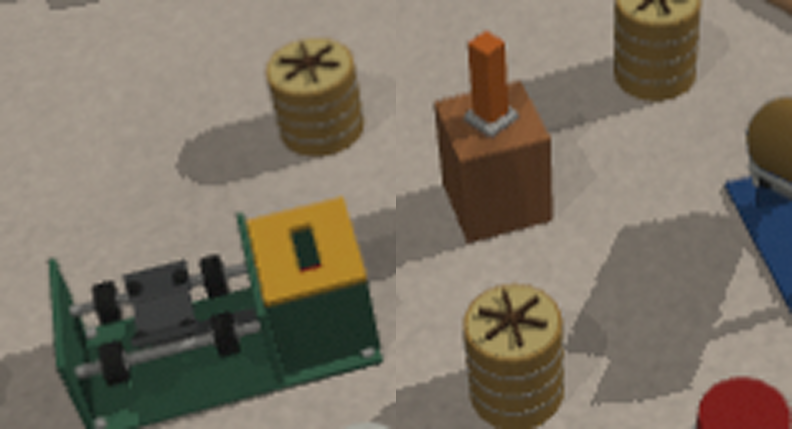

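View pics/c2.png

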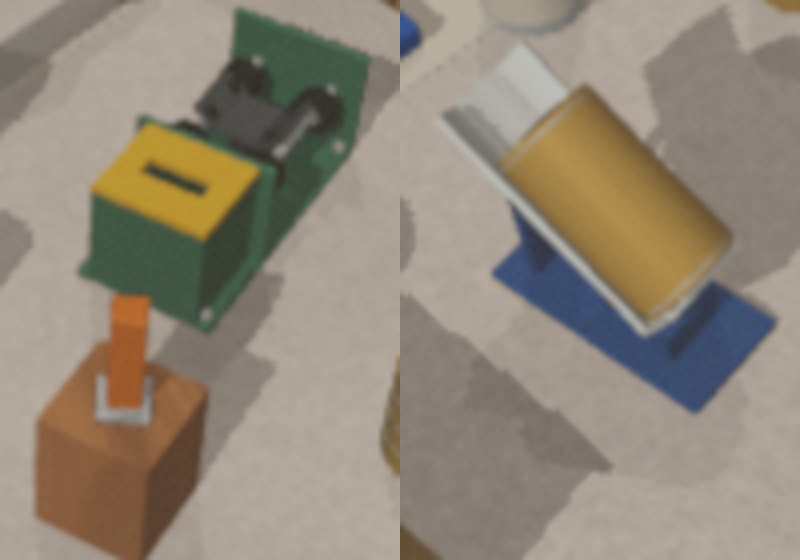

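View pics/c3.png

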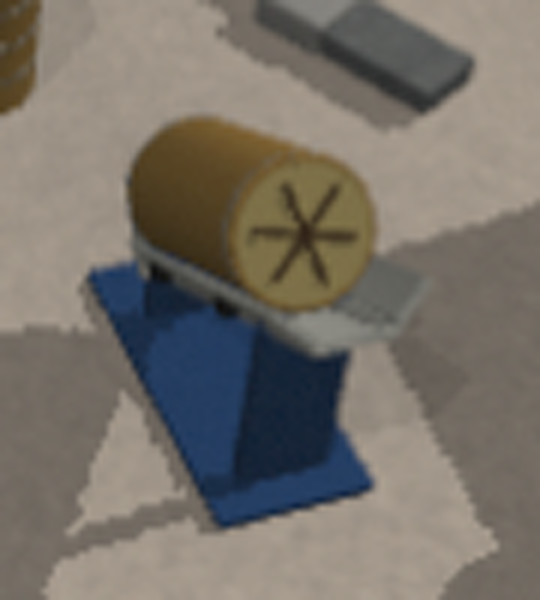

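Close-ups show the tin in the chute (scene wax-end centre ≈(361,209)), the block with the rod flange, and the slot in the yellow cover clearly (scene ≈(188,235), side ≈(329,155)). Measuring by triangulation.

```bash
python3 - <<'E'
from h import *
a=load('scene0');b=load('side0')
def mask(z,lo,hi,roi):
    h=cv2.cvtColor(z['p'],cv2.COLOR_RGB2HSV); m=cv2.inRange(h,lo,hi); r=np.zeros_like(m); x0,y0,x1,y1=roi; r[y0:y1,x0:x1]=m[y0:y1,x0:x1]; return r
h=cv2.cvtColor(a['p'],cv2.COLOR_RGB2HSV)
for n,q in(('yel',(180,232)),('or',(254,185)),('blue',(345,240)),('tin',(345,205)),('blk',(255,215))): print(n,h[q[1],q[0]])
hb=cv2.cvtColor(b['p'],cv2.COLOR_RGB2HSV)
for n,q in(('yel',(335,163)),('or',(316,195)),('blue',(235,290)),('tin',(215,250)),('blk',(310,230))): print(n,hb[q[1],q[0]])
def quad(m):
    c=max(cv2.findContours(m,0,2)[0],key=cv2.contourArea); hull=cv2.convexHull(c)
    return cv2.boxPoints(cv2.minAreaRect(c)), cv2.approxPolyDP(hull,0.06*cv2.arcLength(hull,True),True)[:,0]
for z,ry,rb in((a,(165,215,215,275),(315,205,380,255)),(b,(300,135,355,185),(180,240,260,310))):
    m=mask(z,(20,150,100),(32,255,255),ry); r,q=quad(m)
    print('yellow',m.sum()//255,q.tolist()); print(plane(z,q[:,0],q[:,1],0.085).round(4).tolist())
    # slot: filled minus mask
    c=max(cv2.findContours(m,0,2)[0],key=cv2.contourArea); f=np.zeros_like(m); cv2.drawContours(f,[c],-1,255,-1)
    s=cv2.erode(f,np.ones((3,3)))&~m; M=cv2.moments(s,True); u,v=M['m10']/M['m00'],M['m01']/M['m00']; print('slot',M['m00'],u,v,plane(z,u,v,.085).round(4))
    mb=mask(z,(100,120,30),(125,255,255),rb); r,q=quad(mb); print('blue',q.tolist(),plane(z,q[:,0],q[:,1],0.005).round(4).tolist())
E
```

```text
yel [ 20 193 176]
or [ 12 205 103]
blue [108 158  97]
tin [ 19 148  79]
blk [ 12 146  68]
yel [ 22 188 187]
or [ 12 190 157]
blue [110 116 110]
tin [ 20 144 172]
blk [ 13 141 123]
yellow 704 [[198, 220], [205, 244], [175, 251], [170, 227]]
[[0.5391, -0.1315, 0.085], [0.617, -0.118, 0.085], [0.6265, -0.1847, 0.085], [0.5509, -0.1971, 0.085]]
slot 95.0 187.29473684210527 235.67368421052632 [ 0.5851 -0.1571  0.085 ]
blue [[371, 250], [345, 254], [325, 216], [366, 230]] [[0.635, 0.2756, 0.005], [0.6361, 0.2091, 0.005], [0.5019, 0.192, 0.005], [0.5689, 0.284, 0.005]]
yellow 615 [[321, 141], [349, 153], [336, 169], [309, 157]]
[[0.625, -0.1856, 0.085], [0.5451, -0.1979, 0.085], [0.5334, -0.132, 0.085], [0.6085, -0.12, 0.085]]
slot 42.0 328.3809523809524 154.5 [ 0.5792 -0.1592  0.085 ]
blue [[217, 283], [212, 287], [185, 267], [190, 263]] [[0.5488, 0.2463, 0.005], [0.5492, 0.2602, 0.005], [0.6318, 0.2677, 0.005], [0.6319, 0.2533, 0.005]]
```

Emit:
jog_arm(
  steps=[0.085,0.02,-0.02,-0.04,0,0.085,0.06,-0.055,-0.08,0,0.085,0.1,-0.09,-0.1,0,0.085,0.14,-0.13,-0.12,0,0.085,0.18,-0.165,-0.12,0,0.085,0.22,-0.2,-0.12,0,0.085,0.25,-0.235,-0.12,0,0.085,0.285,-0.27,-0.12,0,0.085,0.32,-0.3,-0.12,0,0.085,0.35,-0.33,-0.12,0],
)

```text
clock: 1.15
position: [0.3962, -0.2251, 0.331]
ee_rot: [0.994, 0.113, 0.0, 0.0]
ft_force: [1.0, -0.5, 0.5]
grip_width: 0.996
```

Emit:
jog_arm(
  steps=[0.085,0.03,-0.02,0,0,0.085,0.045,-0.055,0,0,0.085,0.06,-0.08,0,0,0.085,0.06,-0.08,0,0,0.085,0.06,-0.08,0,0,0.085,0.06,-0.08,0,0,0.085,0.06,-0.08,0,0,0.085,0.06,-0.08,0,0,0.085,0.06,-0.08,0,0,0.085,0.06,-0.08,0,0],
)

```text
clock: 2.15
position: [0.4361, -0.1358, 0.331]
ee_rot: [0.994, 0.112, 0.0, 0.0]
ft_force: [0.2, -0.6, -0.2]
grip_width: 0.998
```

```bash
python3 - <<'E'
from h import *
print(manip.get_obs()['position'],manip.get_obs()['joint_pos'].round(2)); shot('wrist','wA')
E
```

```text
[ 0.43609488 -0.13582222  0.33095874] [ 0.81 -0.06 -0.57  1.65 -0.03  1.55 -1.11]
```

View pics/wA.png

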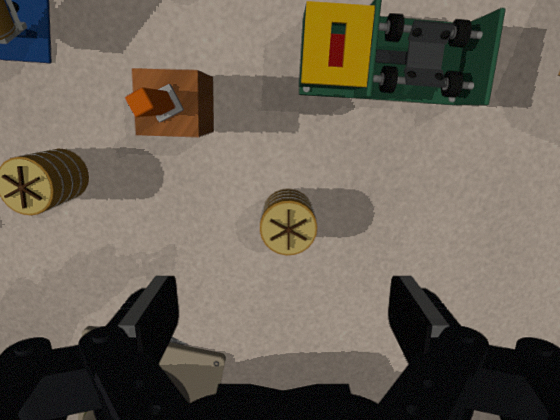

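Wrist view shows the yellow cover with slot and red tab (337,45), block with rod (orange top ≈(147,100)), candle_a (288,228), candle_b (25,185), rest rollers (430,55), chute corner top left.

```bash
python3 - <<'E'
from h import *
z=load('wA'); P=cloud(z)
T=np.array([.4361,-.1358,.331]); ex=np.array([.9746,.224,0]);ey=np.array([.224,-.9746,0])
D=P-T; L=np.stack([D@ex,D@ey,-D[...,2]],-1)
for r in (276,285,300,320,330,345):
    print(r,[ (c,L[r,c].round(3).tolist()) for c in (140,150,160,170,175,395,400,410,425)])
E
```

```text
276 [(140, [-0.171, -0.216, 0.33]), (150, [-0.171, -0.201, 0.331]), (160, [0.01, -0.048, -0.038]), (170, [0.011, -0.044, -0.038]), (175, [-0.171, -0.163, 0.33]), (395, [0.011, 0.042, -0.04]), (400, [0.011, 0.044, -0.039]), (410, [0.01, 0.049, -0.038]), (425, [-0.171, 0.213, 0.328])]
285 [(140, [-0.186, -0.218, 0.329]), (150, [0.011, -0.048, -0.047]), (160, [0.011, -0.045, -0.046]), (170, [0.008, -0.043, -0.041]), (175, [0.005, -0.043, -0.035]), (395, [0.008, 0.042, -0.04]), (400, [0.011, 0.042, -0.046]), (410, [0.011, 0.046, -0.047]), (425, [-0.186, 0.215, 0.329])]
300 [(140, [0.011, -0.048, -0.057]), (150, [0.011, -0.044, -0.057]), (160, [0.009, -0.043, -0.053]), (170, [0.003, -0.043, -0.043]), (175, [0.0, -0.043, -0.038]), (395, [0.002, 0.042, -0.042]), (400, [0.007, 0.042, -0.049]), (410, [0.011, 0.042, -0.056]), (425, [0.012, 0.047, -0.058])]
320 [(140, [0.011, -0.043, -0.069]), (150, [0.008, -0.043, -0.064]), (160, [0.002, -0.043, -0.055]), (170, [-0.004, -0.043, -0.046]), (175, [-0.008, -0.043, -0.04]), (395, [-0.005, 0.042, -0.045]), (400, [-0.001, 0.042, -0.05]), (410, [0.005, 0.042, -0.059]), (425, [0.01, 0.043, -0.068])]
330 [(140, [0.009, -0.043, -0.071]), (150, [0.005, -0.043, -0.065]), (160, [-0.001, -0.043, -0.056]), (170, [-0.008, -0.043, -0.046]), (175, [-0.265, -0.172, 0.329]), (395, [-0.008, 0.042, -0.047]), (400, [-0.005, 0.042, -0.051]), (410, [0.002, 0.042, -0.06]), (425, [0.009, 0.042, -0.071])]
345 [(140, [0.004, -0.043, -0.072]), (150, [0.0, -0.043, -0.066]), (160, [-0.006, -0.043, -0.058]), (170, [-0.289, -0.18, 0.323]), (175, [-0.289, -0.173, 0.324]), (395, [-0.294, 0.18, 0.329]), (400, [-0.01, 0.042, -0.053]), (410, [-0.004, 0.042, -0.061]), (425, [0.003, 0.043, -0.071])]
```

Emit:
jog_arm(
  steps=[0.085,0.01,-0.03,0,0,0.085,0.02,-0.07,0,0,0.085,0.03,-0.11,0,0,0.085,0.04,-0.15,0,0,0.085,0.05,-0.19,0,0,0.085,0.06,-0.23,0,0,0.085,0.06,-0.26,0,0,0.085,0.06,-0.27,0,0,0.085,0.06,-0.27,0,0,0.085,0.06,-0.27,0,0],
)

```text
clock: 3.2
position: [0.4346, 0.1396, 0.3309]
ee_rot: [0.994, 0.112, -0.0, 0.0]
ft_force: [0.1, -0.4, 0.9]
grip_width: 0.992
```

```bash
python3 - <<'E'
from h import *
print(manip.get_obs()['position'],manip.get_obs()['joint_pos'].round(2)); shot('wrist','wB')
E
```

```text
[0.43456205 0.13956237 0.33087805] [ 0.56 -0.06 -0.91  1.63 -0.05  1.54 -1.69]
```

View pics/wB.png

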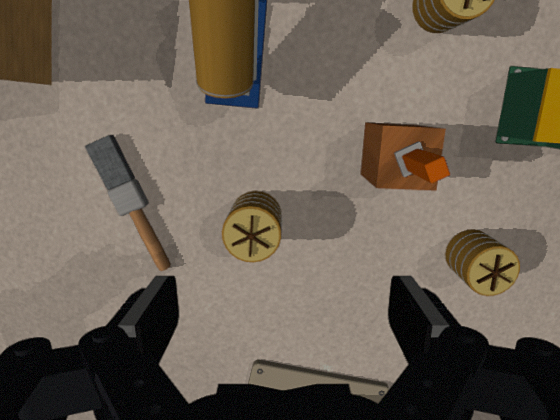

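The wrist view shows the tin (225,45) in the chute top, block/rod (410,160), brush and candles. The finger depth puts the tips further back than the text says; checking this with the fixed cameras.

```bash
python3 - <<'E'
from h import *
for n in('scene','side'):
    shot(n,n+'1')
a=load('scene1');b=load('side1')
for z in(a,b): print(proj(z,[.4346,.1396,.331]))
u,v=map(int,proj(a,[.4346,.1396,.331])); A=a['p'][max(0,v-70):v+60,u-65:u+65,::-1]
u2,v2=map(int,proj(b,[.4346,.1396,.331])); B=b['p'][max(0,v2-70):v2+60,u2-65:u2+65,::-1]
print(u,v,u2,v2)
cv2.imwrite('pics/g1.png',np.hstack([cv2.resize(A,(400,400)),cv2.resize(B,(400,400))]))
E
```

```text
(np.float64(304.76576930587476), np.float64(94.24346432146032))
(np.float64(289.981196300699), np.float64(175.76459120963648))
304 94 289 175
```

View pics/g1.png

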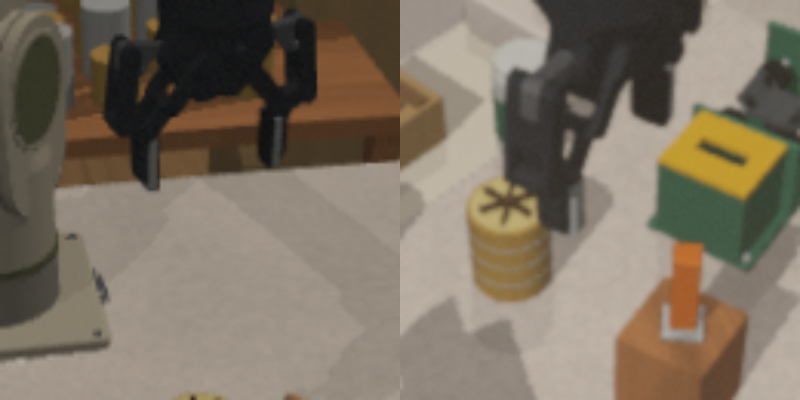

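Emit:
jog_arm(
  steps=[0.062,0.03,-0.015,0,0,0.062,0.06,-0.03,0,0,0.062,0.09,-0.046,0,0,0.062,0.11,-0.046,0,0,0.062,0.11,-0.046,0,0,0.062,0.11,-0.046,0,0,0.062,0.11,-0.046,0,0,0.062,0.11,-0.046,0,0,0.062,0.11,-0.046,0,0,0.062,0.11,-0.046,0,0],
)

```text
clock: 4.35
position: [0.5309, 0.2102, 0.3313]
ee_rot: [0.994, 0.112, 0.0, 0.0]
ft_force: [0.5, -0.6, 0.2]
grip_width: 0.724
```

```bash
python3 - <<'E'
from h import *
o=manip.get_obs();print(o['position'],o['ee_rot'],o['joint_pos'].round(2),o['grip_width']); shot('wrist','wC')
z=load('wC'); P=cloud(z)
T=o['position']; from scipy.spatial.transform import Rotation as R
L=(P-T)@R.from_quat(o['ee_rot']).as_matrix()
m=(np.abs(L[...,1])<.06)&(L[...,2]<.03)&(L[...,2]>-.1)&(L[...,0]<.015)&(L[...,0]>-.012)
for s in(-1,1):
    q=L[m&(L[...,1]*s>0)]; print(np.nanpercentile(q,[0,1,5,50,95,99,100],axis=0).round(4).tolist())
E
```

```text
[0.53094867 0.21016188 0.33126499] [9.93654678e-01 1.12472883e-01 3.48220528e-04 3.33036518e-04] [ 0.32  0.31 -0.99  1.36  0.26  1.6  -1.99] 0.7243417604952958
[[-0.0119, -0.06, -0.1], [-0.0101, -0.0596, -0.0997], [-0.0074, -0.0582, -0.0984], [0.0093, -0.046, -0.0809], [0.0127, -0.0108, -0.0401], [0.0138, -0.0028, -0.0315], [0.0147, -0.0002, -0.0264]]
[[-0.0119, 0.0, -0.1], [-0.0102, 0.0026, -0.0997], [-0.0074, 0.0107, -0.0984], [0.0094, 0.0459, -0.081], [0.0127, 0.0581, -0.0402], [0.0137, 0.0596, -0.0315], [0.0149, 0.06, -0.0253]]
```

View pics/wC.png

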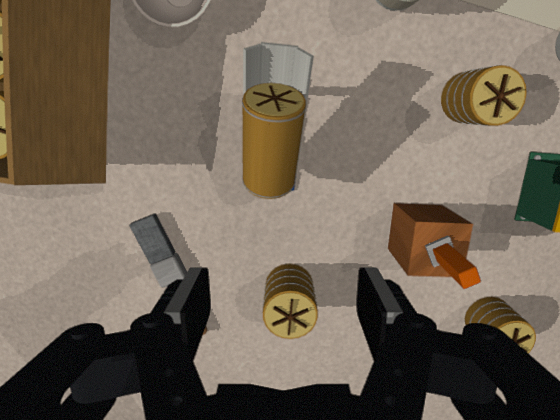

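Wrist view shows the tin with wax end at (275,98), lower end (270,190), chute trough above it; the fingers' tips appear at ≈(205,270)/(362,270). Triangulate the tips in fixed views.

```bash
python3 - <<'E'
from h import *
a=load('scene1');b=load('side1')
for p,q in(((287.7,85),(306.8,144.6)),((327.3,77.6),(280.8,180.3))): print(tri(a,p,b,q))
# red tab / cover from wA, tin from wC depth
z=load('wC');P=cloud(z)
for q in((275,98),(275,120),(272,150),(270,180),(277,60),(275,193)): print(q,P[q[1],q[0]].round(4))
s=load('side0');h=cv2.cvtColor(s['p'],cv2.COLOR_RGB2HSV)
for w in('scene0','side0','wC'):
    z=load(w);P=cloud(z);h=cv2.cvtColor(z['p'],cv2.COLOR_RGB2HSV)
    m=(h[...,0]>14)&(h[...,0]<28)&(h[...,1]>90)&(P[...,0]>.5)&(P[...,0]<.7)&(P[...,1]>.15)&(P[...,1]<.3)&(P[...,2]>.04)
    Q=P[m]; print(w,m.sum(),Q.mean(0).round(4))
    c,sv,vt=(Q.mean(0),*np.linalg.svd(Q-Q.mean(0),full_matrices=False)[1:]) ; print(sv.round(2),vt.round(3).tolist())
    np.save('pics/Q'+w,Q)
E
```

```text
(array([0.44125246, 0.09688154, 0.36270899]), np.float64(0.006660545123416962))
(array([0.41874108, 0.1862077 , 0.36228784]), np.float64(0.013862271647333042))
(275, 98) [0.6082 0.2359 0.1302]
(275, 120) [0.5889 0.2311 0.1539]
(272, 150) [0.5592 0.228  0.1332]
(270, 180) [0.5248 0.2233 0.1107]
(277, 60) [0.644  0.2422 0.1141]
(275, 193) [0.5091 0.2145 0.098 ]
scene0 902 [0.5875 0.226  0.1226]
[1.01 0.47 0.39] [[0.847, 0.39, 0.361], [-0.504, 0.375, 0.778], [0.168, -0.841, 0.514]]
side0 1604 [0.5492 0.2372 0.1168]
[1.23 0.68 0.28] [[-0.827, -0.105, -0.552], [-0.126, -0.923, 0.364], [-0.548, 0.371, 0.75]]
wC 6651 [0.5643 0.2285 0.1619]
[8.   2.54 1.71] [[-0.061, -0.068, 0.996], [-0.99, -0.125, -0.069], [-0.129, 0.99, 0.06]]
```

```bash
python3 - <<'E'
from h import *
from scipy.optimize import least_squares
Qs={w:np.load('pics/Q'+w+'.npy') for w in('scene0','side0','wC')}
Q=Qs['wC'];Q=Q[(Q[:,2]<.17)];Qs['wC']=Q
def ax(p): 
    e=p[3];return np.array([np.cos(e)*np.cos(p[2]),np.cos(e)*np.sin(p[2]),np.sin(e)])
def dist(p,Q):
    # axis passes (x0=.57, p0, p1)
    d=ax(p);v=Q-np.array([.565,p[0],p[1]]);return np.linalg.norm(v-np.outer(v@d,d),axis=1)
for names in(('wC',),('side0',),('wC','side0')):
    Q=np.vstack([Qs[n] for n in names])
    r=least_squares(lambda p:dist(p,Q)-.031,[.23,.1,.13,.576],loss='soft_l1',f_scale=.001)
    d=ax(r.x);v=Q-np.array([.565,r.x[0],r.x[1]]);t=v@d;ok=np.abs(dist(r.x,Q)-.031)<.003
    lo,hi=np.percentile(t[ok],[.5,99.5]); print(names,r.x.round(4),ok.mean(),lo,hi,'mid',(np.array([.565,r.x[0],r.x[1]])+d*(lo+hi)/2).round(4))
z=load('wC');P=cloud(z);L=(P-np.array([.53095,.21016,.33126]))@__import__('scipy.spatial.transform',fromlist=['x']).Rotation.from_quat([.99365,.11247,.0003,.0003]).as_matrix()
for q in((283,390),(283,400),(283,415),(230,395),(340,395)): print(q,L[q[1],q[0]].round(3))
E
```

```text
('wC',) [0.2309 0.1003 0.1302 0.5736] 0.7729302645139128 -0.05409513472077622 0.052136830626572636 mid [0.5642 0.2308 0.0997]
('side0',) [0.2289 0.0991 0.1249 0.5785] 0.9576059850374065 -0.05718136286719488 0.050781732363834826 mid [0.5623 0.2286 0.0974]
('wC', 'side0') [0.2305 0.1    0.1313 0.5748] 0.8042014543495826 -0.05602544248510426 0.05234850084756148 mid [0.5635 0.2303 0.099 ]
(283, 390) [ 0.01  -0.    -0.096]
(283, 400) [ 0.012 -0.    -0.101]
(283, 415) [ 0.01  -0.    -0.104]
(230, 395) [ 0.011 -0.012 -0.099]
(340, 395) [ 0.01   0.013 -0.098]
```

Emit:
jog_arm(
  steps=[0.085,0.02,-0.006,0.02,0.05,0.085,0.043,-0.012,0.06,0.096,0.085,0.043,-0.012,0.1,0.096,0.085,0.043,-0.012,0.14,0.096,0.085,0.043,-0.012,0.175,0.096,0.085,0.043,-0.012,0.195,0.096,0.085,0.043,-0.012,0.2,0.096,0.085,0.043,-0.012,0.2,0.096,0.085,0.043,-0.012,0.2,0.096,0.085,0.043,-0.012,0.2,0.096],
)

```text
clock: 5.4
position: [0.571, 0.2322, 0.1325]
ee_rot: [0.998, 0.065, 0.001, -0.0]
ft_force: [0.4, -0.1, 0.3]
grip_width: 0.994
```

```bash
python3 - <<'E'
from h import *
from scipy.spatial.transform import Rotation as R
o=manip.get_obs();print(o['position'],R.from_quat(o['ee_rot']).as_matrix().round(3).tolist(),o['joint_pos'].round(2),o['grip_width']); shot('wrist','wD')
E
```

```text
[0.57101347 0.2322122  0.13250085] [[0.992, 0.129, 0.002], [0.129, -0.992, 0.001], [0.002, -0.0, -1.0]] [ 0.22  0.52 -0.9   1.55  0.42  1.27 -2.19] 0.9936519926963507
```

View pics/wD.png

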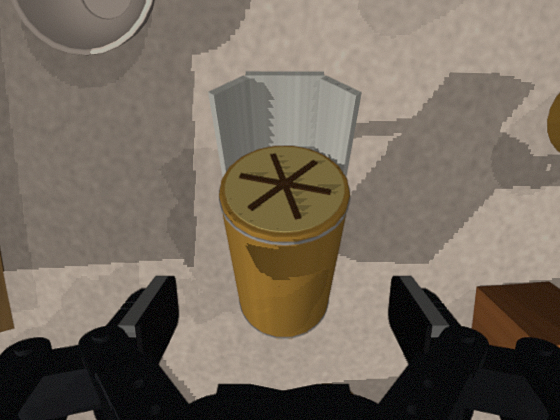

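Tin is centred between the fingers (wax centre (285,188), finger midline ≈284). Descend.

Emit:
jog_arm(
  steps=[0.085,0,0,0.02,0,0.085,0,0,0.04,0,0.085,0,0,0.055,0,0.085,0,0,0.063,0,0.085,0,0,0.063,0,0.055,0,0,0.063,0,0.055,0,0,0.063,0,0.055,0,0,0.063,0,0.055,0,0,0.063,0,0.055,0,0,0.063,0],
  grip_force=35,
)

```text
clock: 6.45
position: [0.571, 0.2319, 0.0691]
ee_rot: [0.998, 0.065, 0.001, 0.0]
ft_force: [-1.0, -1.4, 6.0]
grip_width: 0.715
```

```bash
python3 - <<'E'
from h import *
o=manip.get_obs();print(o['position'],o['joint_pos'].round(2),o['ft_force'],o['torque'],o['grip_width']*85.4); shot('wrist','wE')
E
```

```text
[0.57098759 0.23185167 0.06912128] [ 0.19  0.58 -0.87  1.61  0.48  1.17 -2.23] [-1.02959905 -1.43302097  6.03590228] [-0.3689969   0.22459247 -0.01242342] 61.03389859413067
```

View pics/wE.png

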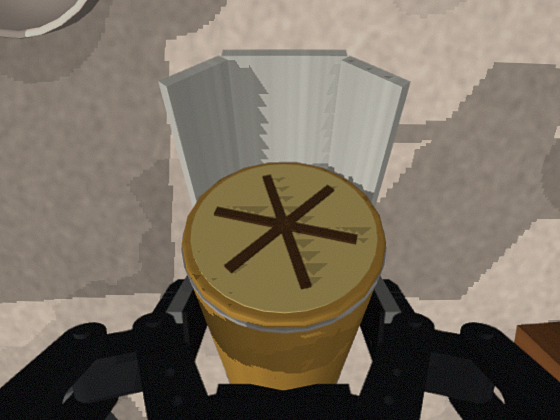

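Tin is gripped (61 mm opening) with the wax face at (285,225). Now the rest pose from the wrist picture wA, combined with the fixed views.

```bash
python3 - <<'E'
from h import *
R={}
for w,roi in(('wA',(290,0,385,95)),('scene0',(165,215,215,275)),('side0',(300,135,355,185))):
    z=load(w);h=cv2.cvtColor(z['p'],cv2.COLOR_RGB2HSV);m=cv2.inRange(h,(18,150,90),(34,255,255));r=np.zeros_like(m);x0,y0,x1,y1=roi;r[y0:y1,x0:x1]=m[y0:y1,x0:x1]
    c=max(cv2.findContours(r,0,2)[0],key=cv2.contourArea);f=np.zeros_like(m);cv2.drawContours(f,[c],-1,255,-1)
    # hole contour
    q=cv2.approxPolyDP(cv2.convexHull(c),0.05*cv2.arcLength(c,True),True)[:,0].astype(float)
    P=cloud(z); pz=P[...,2][r>0]; X=plane(z,q[:,0],q[:,1],np.nanmedian(pz)); X85=plane(z,q[:,0],q[:,1],.085)
    print(w,'n',len(q),'depth z',np.nanmedian(pz).round(4),'ctr85',X85.mean(0).round(4))
    e=np.roll(X85,-1,0)-X85; print([(round(float(np.linalg.norm(v)),4),round(float(np.arctan2(v[1],v[0])),3)) for v in e])
    s=cv2.erode(f,np.ones((3,3)))&~r
    cs=cv2.findContours(s,0,2)[0]; c=max(cs,key=cv2.contourArea); rect=cv2.minAreaRect(c);print('slot',rect,plane(z,*rect[0],.085).round(4)); R[w]=q.mean(0)
for a,b in(('scene0','side0'),('wA','scene0'),('wA','side0')): print(a,b,tri(load(a),R[a],load(b),R[b]))
E
```

```text
wA n 4 depth z 0.0858 ctr85 [ 0.5813 -0.1603  0.085 ]
[(0.0689, -1.404), (0.0791, -2.969), (0.07, 1.743), (0.0794, 0.159)]
slot ((336.7620849609375, 44.35517501831055), (14.699050903320312, 44.595428466796875), 4.763641834259033) [ 0.5813 -0.1599  0.085 ]
scene0 n 4 depth z 0.0862 ctr85 [ 0.5834 -0.1578  0.085 ]
[(0.0791, 0.172), (0.0674, -1.43), (0.0766, -2.979), (0.0667, 1.748)]
slot ((187.22019958496094, 235.2339630126953), (12.64330768585205, 6.417436599731445), 73.3007583618164) [ 0.5837 -0.1573  0.085 ]
side0 n 4 depth z 0.0849 ctr85 [ 0.578  -0.1589  0.085 ]
[(0.0808, -2.989), (0.0669, 1.747), (0.076, 0.158), (0.0676, -1.324)]
slot ((328.2069091796875, 154.48275756835938), (15.227017402648926, 2.5997347831726074), 21.801406860351562) [ 0.5795 -0.1589  0.085 ]
scene0 side0 (array([ 0.57980869, -0.15972224,  0.08134723]), np.float64(0.0031072016521937872))
wA scene0 (array([ 0.58230133, -0.1591889 ,  0.08272852]), np.float64(0.0020458204267715836))
wA side0 (array([ 0.58127159, -0.16113705,  0.08117012]), np.float64(0.0031473581310821346))
```

Emit:
jog_arm(
  steps=[0.055,0,0,-0.01,0,0.055,0,0,-0.03,0,0.055,0,0,-0.06,0,0.055,0,0,-0.09,0,0.055,0,0,-0.125,0,0.055,0,0,-0.15,0,0.055,0,0.02,-0.17,-0.08,0.055,-0.003,0.05,-0.17,-0.18,0.055,-0.005,0.09,-0.17,-0.3,0.055,-0.008,0.13,-0.17,-0.42],
)

```text
clock: 7.5
position: [0.5788, 0.101, 0.2383]
ee_rot: [0.962, 0.275, -0.0, 0.0]
ft_force: [1.1, 0.1, -3.3]
grip_width: 0.713
```

```bash
python3 - <<'E'
from h import *
from scipy.spatial.transform import Rotation as R
o=manip.get_obs();print(o['position'],R.from_quat(o['ee_rot']).as_matrix().round(3).tolist(),o['joint_pos'].round(2),o['ft_force'],o['torque'],o['grip_width']*85.4)
E
```

```text
[0.57877553 0.10098961 0.23833452] [[0.849, 0.528, 0.0], [0.528, -0.849, -0.0], [-0.0, 0.0, -1.0]] [ 0.53  0.4  -1.01  1.48  0.34  1.44 -1.5 ] [ 1.12940662  0.06538227 -3.34069094] [ 0.00599964 -0.17554619  0.008431  ] 60.914829914233565
```

Emit:
jog_arm(
  steps=[0.055,-0.017,0.032,0,-0.13,0.055,-0.037,0.068,0,-0.26,0.055,-0.058,0.107,0,-0.39,0.055,-0.08,0.147,0,-0.52,0.055,-0.101,0.187,0,-0.65,0.055,-0.123,0.227,0,-0.78,0.055,-0.142,0.262,0,-0.91,0.055,-0.158,0.292,0,-1.04,0.055,-0.169,0.312,0,-1.15,0.055,-0.176,0.324,0,-1.189],
)

```text
clock: 8.5
position: [0.5977, -0.2692, 0.2376]
ee_rot: [0.645, 0.764, -0.0, -0.001]
ft_force: [0.1, 0.4, -4.0]
grip_width: 0.711
```

```bash
python3 - <<'E'
from h import *
from scipy.spatial.transform import Rotation as R
shot('scene','s2'); shot('side','d2');
o=manip.get_obs();print(o['position'],R.from_quat(o['ee_rot']).as_matrix().round(3).tolist(),o['joint_pos'].round(2),o['ft_force'],o['torque'],o['grip_width']*85.4); shot('wrist','w2')
a=load('s2')['p'][:,:,::-1];b=load('d2')['p'][:,:,::-1]
cv2.imwrite('pics/g2.png',np.hstack([cv2.resize(a[130:290,80:230],(400,427)),cv2.resize(b[60:220,285:435],(400,427))]))
E
```

```text
[ 0.59771256 -0.26901815  0.23745005] [[-0.164, 0.986, -0.001], [0.986, 0.164, 0.0], [0.001, -0.001, -1.0]] [ 1.06  0.62 -1.11  1.29  0.54  1.55  0.19] [-0.79019121  0.16495521 -3.67486875] [0.00656247 0.02316837 0.00928342] 61.021393635743244
```

View pics/g2.png

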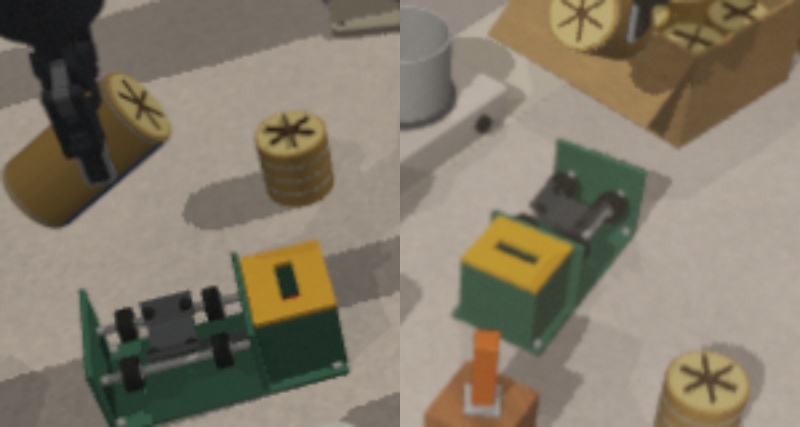

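View pics/w2.png

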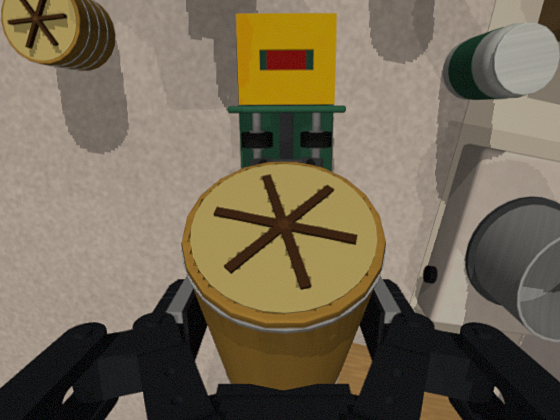

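The tin is held at the same tilt (wax centre (285,225) as before); the slot is at (286,60) in the wrist view, blue stripe low on the +x side. Refining the rest from this nearer view.

```bash
python3 - <<'E'
from h import *
z=load('w2');h=cv2.cvtColor(z['p'],cv2.COLOR_RGB2HSV);m=cv2.inRange(h,(18,150,90),(34,255,255));m[110:]=0;m[:,:200]=0;m[:,360:]=0
c=max(cv2.findContours(m,0,2)[0],key=cv2.contourArea);r=cv2.minAreaRect(c);q=cv2.boxPoints(r).astype(float)
X=plane(z,q[:,0],q[:,1],.085);print(q.tolist(),X.mean(0).round(4))
e=np.roll(X,-1,0)-X; print([(round(float(np.linalg.norm(v)),4),round(float(np.arctan2(v[1],v[0])),3)) for v in e])
P=cloud(z);print('z',np.nanmedian(P[...,2][m>0]))
f=np.zeros_like(m); cv2.drawContours(f,[c],-1,255,-1);s=cv2.erode(f,np.ones((3,3)))&~m
c2=max(cv2.findContours(s,0,2)[0],key=cv2.contourArea);r2=cv2.minAreaRect(c2);print(r2,plane(z,*r2[0],.085).round(4))
a=load('wA');print(tri(z,r[0],a,(336.9,44.3)))
# wax centre
hh=P[225,285];print(hh)
# tyres: dark
print(P[150,245],P[140,285])
E
```

```text
[[236.0, 13.0], [336.0, 13.0], [336.0, 104.0], [236.0, 104.0]] [ 0.5815 -0.1595  0.085 ]
[(0.0793, 0.164), (0.0701, -1.373), (0.0838, -2.977), (0.0701, 1.705)]
z 0.08588958455156481
((286.0, 59.5), (19.0, 52.0), 90.0) [ 0.5815 -0.1596  0.085 ]
(array([ 0.58115337, -0.15946219,  0.08806425]), np.float64(0.0007954491866330795))
[ 0.59200102 -0.23042107  0.29900836]
[ 0.55188236 -0.24770578  0.00684575] [ 0.59230069 -0.22816827  0.03118316]
```

Emit:
jog_arm(
  steps=[0.055,0.001,0.001,0.02,0,0.055,0.003,0.002,0.045,0,0.055,0.003,0.002,0.07,0,0.055,0.003,0.002,0.095,0,0.055,0.003,0.002,0.115,0,0.055,0.003,0.002,0.13,0,0.055,0.003,0.002,0.137,0,0.055,0.003,0.002,0.14,0,0.055,0.003,0.002,0.142,0,0.055,0.003,0.002,0.142,0],
  grip_force=30,
)

```text
clock: 9.65
position: [0.6003, -0.263, 0.0966]
ee_rot: [0.645, 0.764, 0.0, 0.0]
ft_force: [-0.0, -0.6, -2.7]
grip_width: 0.712
```

```bash
python3 - <<'E'
from h import *
shot('scene','s3')
o=manip.get_obs();print(o['position'],o['joint_pos'].round(2),o['ft_force'],o['torque'],o['grip_width']*85.4); shot('wrist','w3')
a=load('s3')['p'][:,:,::-1]
cv2.imwrite('pics/g3.png',np.hstack([cv2.resize(a[170:300,90:230],(450,418)),cv2.resize(load('w3')['p'][60:320,140:430,::-1],(350,314)).copy() if 0 else cv2.resize(load('w3')['p'][...,::-1],(350,418))]))
E
```

```text
[ 0.60025762 -0.26314361  0.0967236 ] [ 1.05  0.72 -1.05  1.47  0.63  1.32  0.12] [ 0.64789747  0.44453938 -3.05458021] [ 0.04448631 -0.03192995  0.03778169] 61.04919283402695
```

View pics/g3.png

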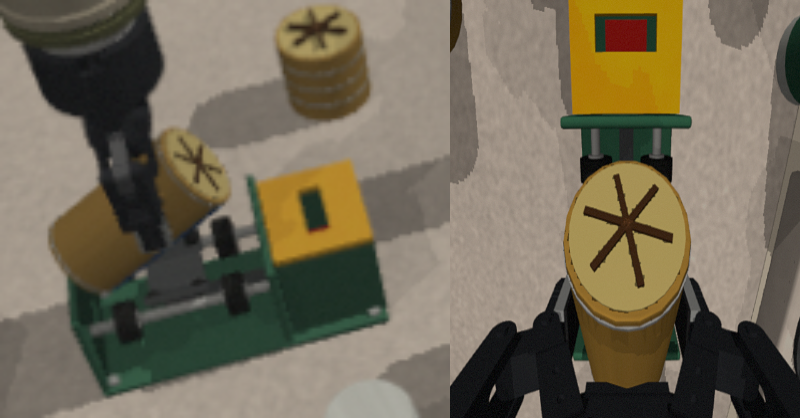

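The tin's low end is over the far tyres in the scene view (≈(75,285) in the crop), short of the end plate; the wrist view shows it lined up with the rest. Start touching down and pivoting.

Emit:
jog_arm(
  steps=[0.055,-0.002,-0.0015,0.006,0,0.055,-0.003,-0.0015,0.01,0,0.055,-0.003,-0.0015,0.012,0,0.055,-0.002,-0.0015,0.013,0,0.055,0,-0.0015,0.014,0,0.055,0.002,-0.0015,0.0155,0,0.055,0.0035,-0.0015,0.017,0,0.055,0.005,-0.0015,0.0185,0,0.055,0.006,-0.0015,0.02,0,0.055,0.007,-0.0015,0.021,0],
  grip_force=25,
)

```text
clock: 10.75
position: [0.5979, -0.2552, 0.0756]
ee_rot: [0.645, 0.764, 0.001, 0.0]
ft_force: [2.1, 1.8, 5.6]
grip_width: 0.714
```

```bash
python3 - <<'E'
from h import *
shot('scene','s4')
o=manip.get_obs();print(o['position'],o['joint_pos'].round(2),o['ft_force'],o['torque'],o['grip_width']*85.4); shot('wrist','w4')
a=load('s4')['p'][:,:,::-1]
cv2.imwrite('pics/g4.png',np.hstack([cv2.resize(a[170:300,90:230],(450,418)),cv2.resize(load('w4')['p'][...,::-1],(350,418))]))
E
```

```text
[ 0.59779878 -0.25498435  0.07543421] [ 1.04  0.73 -1.04  1.5   0.64  1.28  0.1 ] [2.86496288 0.68561496 5.82615783] [-0.18173141 -0.74731226  0.13155106] 60.95314376770793
```

View pics/g4.png

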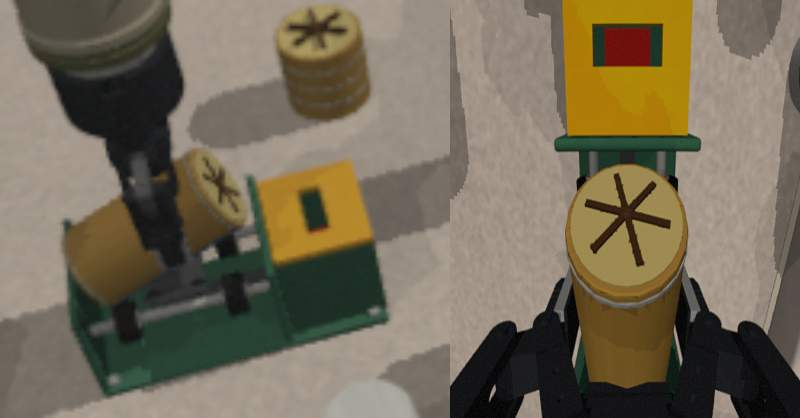

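Emit:
jog_arm(
  steps=[0.055,0,0,0.0015,0,0.055,0,0,0.003,0,0.055,0,0,0.0045,0,0.055,0,0,0.006,0,0.055,0,0,0.0075,0,0.055,0,0,0.009,0,0.055,0,0,0.0105,0,0.055,0,0,0.012,0,0.055,0,0,0.0135,0,0.055,0,0,0.014,0],
  grip_force=22,
)

```text
clock: 11.85
position: [0.5979, -0.254, 0.0617]
ee_rot: [0.644, 0.765, 0.001, -0.0]
ft_force: [0.7, 4.8, 7.7]
grip_width: 0.712
```

```bash
python3 - <<'E'
from h import *
shot('scene','s5')
o=manip.get_obs();print(o['position'],o['joint_pos'].round(2),o['ft_force'],o['torque'],o['grip_width']*85.4); shot('wrist','w5')
a=load('s5')['p'][:,:,::-1]
cv2.imwrite('pics/g5.png',np.hstack([cv2.resize(a[170:300,90:230],(450,418)),cv2.resize(load('w5')['p'][...,::-1],(350,418))]))
E
```

```text
[ 0.59783364 -0.25396722  0.0616424 ] [ 1.04  0.74 -1.03  1.51  0.65  1.26  0.09] [2.04255224 4.02492181 8.20199729] [ 0.60690023 -0.33266178  0.07890479] 60.47528445707479
```

View pics/g5.png

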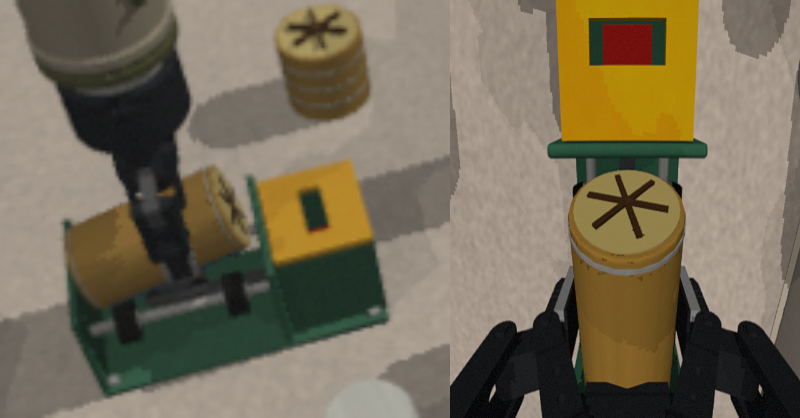

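Emit:
jog_arm(
  steps=[0.055,0,0,0.0012,0,0.055,-0.001,0,0.0024,0,0.055,-0.001,0,0.0036,0,0.055,-0.001,0,0.0048,0,0.055,-0.001,0,0.0056,0,0.055,-0.001,0,0.0062,0,0.055,-0.001,0,0.0066,0,0.055,-0.001,0,0.0066,0,0.055,-0.001,0,0.0066,0,0.055,-0.001,0,0.0066,0],
  grip_force=20,
)

```text
clock: 12.95
position: [0.5981, -0.2539, 0.0558]
ee_rot: [0.644, 0.765, 0.001, -0.001]
ft_force: [-2.5, 8.2, 13.0]
grip_width: 0.712
```

```bash
python3 - <<'E'
from h import *
from scipy.optimize import least_squares
shot('scene','s6')
o=manip.get_obs();print(o['position'],o['joint_pos'].round(2),o['ft_force'],o['torque'],o['grip_width']*85.4); shot('wrist','w6')
a=load('s6')['p'][:,:,::-1]
cv2.imwrite('pics/g6.png',np.hstack([cv2.resize(a[170:300,90:230],(450,418)),cv2.resize(load('w6')['p'][...,::-1],(350,418))]))
for w in('w6','s6'):
    z=load(w);P=cloud(z);h=cv2.cvtColor(z['p'],cv2.COLOR_RGB2HSV)
    rx=(P-[.5988,-.2631,.09])@np.array([.986,.166,0]);ry=(P-[.5988,-.2631,.09])@np.array([-.166,.986,0]);rz=P[...,2]-.09
    m=(h[...,0]>14)&(h[...,0]<28)&(h[...,1]>80)&(abs(rx)<.033)&(abs(ry)<.067)&(rz>-.025)&(rz<.05)
    X=np.stack([rx,ry,rz],-1)[m]
    if w=='s6': X=X[X[:,1]<.045]
    else: X=X[X[:,2]>.02]
    def f(p):
        d=np.array([np.sin(p[2]),np.cos(p[2])*np.cos(p[3]),np.sin(p[3])]);d/=np.linalg.norm(d);v=X-[p[0],0,p[1]];return np.linalg.norm(v-np.outer(v@d,d),axis=1)-.031
    r=least_squares(f,[0,0,0,.1],loss='soft_l1',f_scale=.001);print(w,m.sum(),r.x.round(4),np.percentile(X[:,1],[1,99]))
E
```

```text
[ 0.59810507 -0.2538347   0.05579064] [ 1.04  0.75 -1.02  1.52  0.66  1.25  0.09] [-2.60697063  7.88674067 13.06087149] [ 1.31430923  0.40363542 -0.01843416] 60.59152903733914
w6 31786 [ 0.0007  0.0024 -0.0035  0.1138] [-0.00883183  0.05020978]
s6 990 [ 0.0014  0.0016 -0.006   0.1459] [-0.05940488  0.04402499]
```

View pics/g6.png

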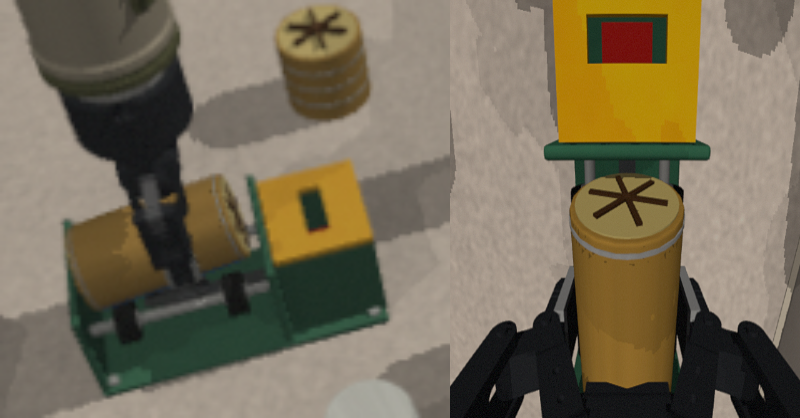

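Emit:
jog_arm(
  steps=[0.055,0.001,0,-0.001,0,0.055,0.002,0,-0.0015,0,0.055,0.003,0,-0.0015,0,0.055,0.004,0,-0.001,0,0.055,0.005,0,0,0,0.055,0.005,0,0.001,0,0.055,0.005,0,0.002,0,0.055,0.005,0,0.003,0,0.055,0.005,0,0.003,0,0.055,0.005,0,0.003,0],
  grip_force=20,
)

```text
clock: 14.05
position: [0.5974, -0.2512, 0.0522]
ee_rot: [0.645, 0.764, 0.001, 0.0]
ft_force: [2.5, 2.5, 8.7]
grip_width: 0.714
```

```bash
cat > fit.py <<'E'
from h import *
from scipy.optimize import least_squares
import sys
k=sys.argv[1]
shot('scene','s'+k)
o=manip.get_obs();print(o['clock'],o['position'],o['ft_force'],o['torque'],o['grip_width']*85.4); shot('wrist','w'+k)
a=load('s'+k)['p'][:,:,::-1]
cv2.imwrite('pics/g%s.png'%k,np.hstack([cv2.resize(a[170:300,90:230],(450,418)),cv2.resize(load('w'+k)['p'][...,::-1],(350,418))]))
for w in('w'+k,'s'+k):
    z=load(w);P=cloud(z);h=cv2.cvtColor(z['p'],cv2.COLOR_RGB2HSV)
    rx=(P-[.5988,-.2631,.09])@np.array([.986,.166,0]);ry=(P-[.5988,-.2631,.09])@np.array([-.166,.986,0]);rz=P[...,2]-.09
    m=(h[...,0]>14)&(h[...,0]<28)&(h[...,1]>80)&(abs(rx)<.033)&(abs(ry)<.067)&(rz>-.025)&(rz<.05)
    X=np.stack([rx,ry,rz],-1)[m]
    if w[0]=='s': X=X[X[:,1]<.045]
    else: X=X[X[:,2]>.02]
    def f(p):
        d=np.array([np.sin(p[2]),np.cos(p[2])*np.cos(p[3]),np.sin(p[3])]);d/=np.linalg.norm(d);v=X-[p[0],0,p[1]];return np.linalg.norm(v-np.outer(v@d,d),axis=1)-.031
    r=least_squares(f,[0,0,0,.1],loss='soft_l1',f_scale=.001);print(w,m.sum(),r.x.round(4),np.percentile(X[:,1],[1,99]))
E
python3 fit.py 7
```

```text
14.1 [ 0.5974518  -0.2512276   0.05222154] [2.78718523 2.1257119  7.47723329] [ 0.18990877 -0.77349462  0.13673465] 60.96488492678578
w7 31252 [ 0.0005 -0.0005 -0.0065  0.0554] [-0.0044399   0.05287813]
s7 980 [ 0.0012 -0.0009 -0.0129  0.0743] [-0.0584058   0.04440435]
```

View pics/g7.png

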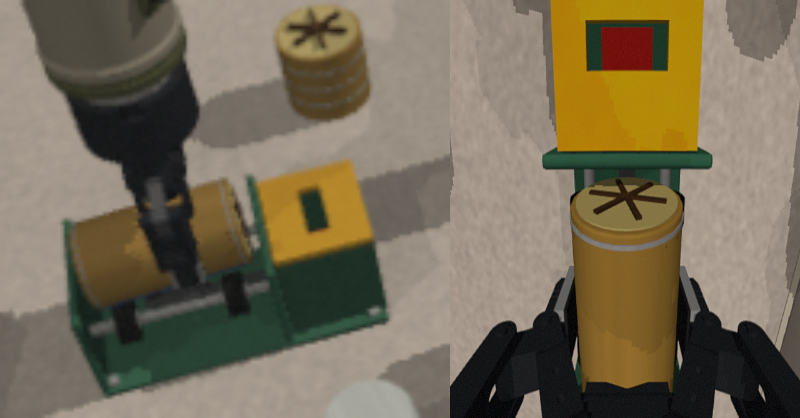

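Emit:
jog_arm(
  steps=[0.055,0.001,0,0.0005,0,0.055,0.001,0,0.001,0,0.055,0.001,0,0.0015,0,0.055,0.001,0,0.002,0,0.055,0.001,0,0.0023,0,0.055,0.001,0,0.0025,0,0.055,0.001,0,0.0028,0,0.055,0.001,0,0.003,0,0.055,0.001,0,0.003,0,0.055,0.001,0,0.003,0],
  grip_force=20,
)

```text
clock: 15.15
position: [0.5972, -0.2498, 0.0493]
ee_rot: [0.645, 0.764, 0.001, 0.0]
ft_force: [2.1, 3.7, 9.7]
grip_width: 0.715
```

```bash
python3 fit.py 8
```

```text
15.2 [ 0.59720979 -0.24976271  0.04930334] [1.95877335 4.27592715 8.24639831] [ 0.49610954 -0.48497219  0.10095321] 60.80552326678676
w8 31031 [ 0.0006 -0.0027 -0.007   0.0126] [-0.00130437  0.05494681]
s8 973 [ 0.0015 -0.0028 -0.0073  0.0314] [-0.05302968  0.04423207]
```

View pics/g8.png

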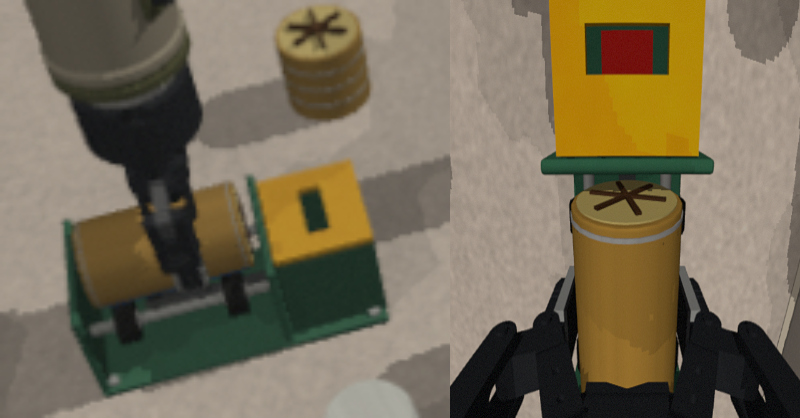

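Emit:
jog_arm(
  steps=[0.055,0,0,-0.0005,0,0.055,0,0,-0.001,0,0.055,0,0,-0.0015,0,0.055,0,0,-0.002,0,0.055,0,0,-0.002,0,0.055,0,0,-0.002,0,0.064,0,0,-0.002,0,0.066,0,0,-0.002,0,0.075,0,0,-0.002,0,0.085,0,0,-0.002,0],
  grip_force=20,
)

```text
clock: 16.25
position: [0.5957, -0.2518, 0.0498]
ee_rot: [0.645, 0.764, -0.0, -0.001]
ft_force: [-0.2, -1.0, 0.0]
grip_width: 0.991
```

```bash
python3 fit.py 9
```

```text
16.3 [ 0.59583183 -0.25175257  0.04995812] [-0.33531174 -0.17216781  0.40251815] [-0.01455188 -0.02182112  0.04537123] 85.38513359712383
w9 32177 [ 0.0008  0.0005 -0.0015 -0.0117] [-0.00251165  0.05605241]
s9 967 [ 0.0015  0.0004 -0.0064  0.    ] [-0.05225246  0.0443385 ]
```

View pics/g9.png

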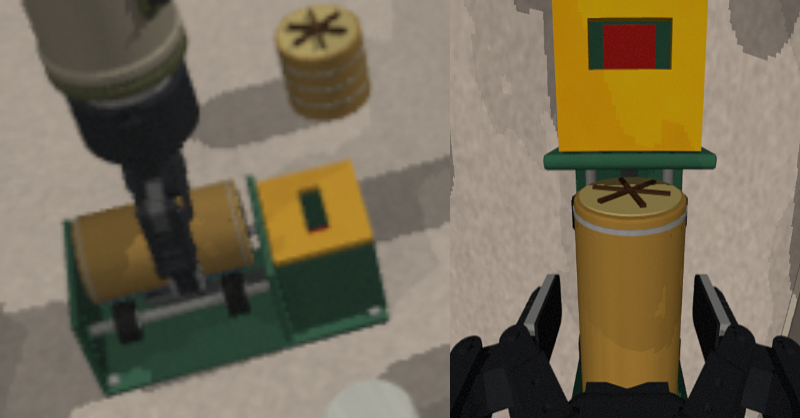

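Tin now lies level on the shoe, released (fit: +0.5 mm from seat height, tilt ≈0, centred). Next retreat upward, while I measure the rod.

Emit:
jog_arm(
  steps=[0.085,0,0,-0.01,0,0.085,0,0,-0.03,0,0.085,0,0,-0.06,0,0.085,0,0,-0.1,0,0.085,0,0,-0.14,0,0.085,0,0,-0.18,0,0.085,0,0,-0.21,0,0.085,0,0,-0.24,0,0.085,0,0,-0.26,0,0.085,0,0,-0.26,0],
)

```text
clock: 17.35
position: [0.5974, -0.2507, 0.3154]
ee_rot: [0.645, 0.764, 0.001, 0.003]
ft_force: [0.4, -0.3, -0.7]
grip_width: 0.993
```

```bash
python3 - <<'E'
from h import *
o=manip.get_obs();print(o['position'],o['joint_pos'].round(2))
C={}
for w,roi in(('scene0',(225,160,285,235)),('side0',(290,175,345,250)),('wA',(110,60,215,140)),('wB',(355,115,460,200)),('wC',(380,195,490,300))):
    z=load(w);h=cv2.cvtColor(z['p'],cv2.COLOR_RGB2HSV);m=cv2.inRange(h,(5,165,60),(17,255,255));r=np.zeros_like(m);x0,y0,x1,y1=roi;r[y0:y1,x0:x1]=m[y0:y1,x0:x1]
    n,l,st,ce=cv2.connectedComponentsWithStats(r); i=1+np.argmax(st[1:,4]); c=max(cv2.findContours((l==i).astype(np.uint8),0,2)[0],key=cv2.contourArea)
    rect=cv2.minAreaRect(c); print(w,st[i],ce[i].round(1),rect); C[w]=ce[i]
for a,b in(('scene0','side0'),('wA','wB'),('wA','wC'),('scene0','wB')): print(a,b,tri(load(a),C[a],load(b),C[b]))
cr=[cv2.resize(load(w)['p'][y0:y1,x0:x1,::-1],(400,400*(y1-y0)//(x1-x0)),interpolation=2) for w,(x0,y0,x1,y1) in(('wA',(110,55,220,145)),('wB',(350,110,460,200)))]
cv2.imwrite('pics/rod.png',np.hstack(cr))
E
```

```text
[ 0.59741485 -0.25065506  0.31543909] [ 1.02  0.57 -1.13  1.18  0.51  1.68  0.19]
scene0 [247 170  12  27 252] [252.6 183. ] ((252.57357788085938, 183.03045654296875), (26.076419830322266, 10.402069091796875), 85.91438293457031)
side0 [312 184  10  27 217] [316.4 196.8] ((316.2035827636719, 196.94692993164062), (8.381393432617188, 26.474563598632812), 3.814074993133545)
wA [ 126   69   73   67 3765] [164.3 101.8] ((162.0, 102.0), (66.0, 72.0), 90.0)
wB [ 361  123   89   67 4411] [403.6 156.3] ((406.1112365722656, 157.10922241210938), (87.86608123779297, 63.31228256225586), 3.8785247802734375)
wC [ 389  204   91   85 4085] [432.  247.8] ((435.2647705078125, 247.4412078857422), (101.13735961914062, 64.75701141357422), 14.03624439239502)
scene0 side0 (array([0.4833056 , 0.00588208, 0.1336572 ]), np.float64(0.004610280122033515))
wA wB (array([0.48345067, 0.00950447, 0.08064329]), np.float64(0.0001920715793346958))
wA wC (array([0.48226636, 0.00973333, 0.08127482]), np.float64(0.0027387723096946935))
scene0 wB (array([0.48235241, 0.01621421, 0.12533308]), np.float64(0.018320119093087915))
```

View pics/rod.png

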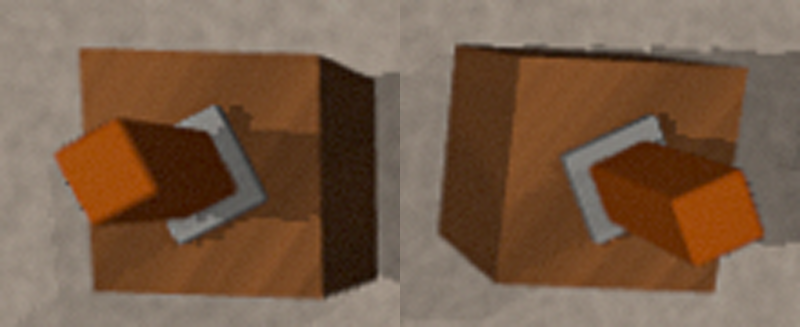

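```bash
python3 - <<'E'
from h import *
A=load('wA');B=load('wB')
qa=np.array([(55,152),(120,118),(157,190),(92,224)])/3.636+[110,55]
qb=np.array([(272,202),(340,168),(363,237),(295,265)])/3.636+[350,110]
for a,b in zip(qa,qb): print(tri(A,a,B,b))
print('ctr',tri(A,qa.mean(0),B,qb.mean(0)))
for z,q in((A,qa),(B,qb)):
    X=plane(z,q[:,0],q[:,1],.166);e=np.roll(X,-1,0)-X;print(X.mean(0).round(4),[(round(float(np.linalg.norm(v)),4),round(float(np.arctan2(v[1],v[0])%(np.pi/2)),3)) for v in e])
# flange far corners
fa=np.array([(215,105),(267,200),(180,243)])/3.636+[110,55]; fb=np.array([(160,155),(257,115),(197,243)])/3.636+[350,110]
print(plane(A,fa[:,0],fa[:,1],.096).round(4),plane(B,fb[:,0],fb[:,1],.096).round(4))
# block top corners
ba=np.array([(80,48),(320,55),(323,297),(95,290)])/3.636+[110,55]; bb=np.array([(120,55),(347,68),(315,291),(98,282)])/3.636+[350,110]
for z,q in((A,ba),(B,bb)):
    X=plane(z,q[:,0],q[:,1],.09);e=np.roll(X,-1,0)-X;print('blk',X.mean(0).round(4),[(round(float(np.linalg.norm(v)),4),round(float(np.arctan2(v[1],v[0])%(np.pi/2)),3)) for v in e])
E
```

```text
(array([0.48477974, 0.01767463, 0.16555922]), np.float64(0.0009894912704077993))
(array([0.49639169, 0.00327365, 0.16505084]), np.float64(4.3820674860634325e-05))
(array([ 0.4814549 , -0.00808651,  0.16596763]), np.float64(0.0005381032993884213))
(array([0.47030488, 0.00662539, 0.16576801]), np.float64(8.04852365306292e-05))
ctr (array([0.4832805 , 0.0048794 , 0.16552344]), np.float64(0.00039308451194630255))
[0.4835 0.0047 0.166 ] [(0.0183, 0.651), (0.0184, 0.644), (0.0185, 0.66), (0.0185, 0.632)]
[0.4831 0.0051 0.166 ] [(0.0186, 0.709), (0.0193, 0.658), (0.0184, 0.634), (0.0179, 0.67)]
[[ 0.5036  0.0023  0.096 ]
 [ 0.4805 -0.0166  0.096 ]
 [ 0.4627  0.0068  0.096 ]] [[0.4856 0.0265 0.096 ]
 [0.5038 0.0014 0.096 ]
 [0.4624 0.0071 0.096 ]]
blk [0.4832 0.0045 0.09  ] [(0.0703, 0.183), (0.0692, 0.179), (0.0697, 0.187), (0.0695, 0.187)]
blk [0.4833 0.0042 0.09  ] [(0.0699, 0.179), (0.0692, 0.195), (0.0697, 0.185), (0.0697, 0.198)]
```

Both crops show the orange top face rotated ≈27° to the block; the rod is upright, centre (0.483, 0.005), top 0.1655. Move above it with tool yaw 2.226.

Emit:
jog_arm(
  steps=[0.085,0.02,-0.005,0,-0.05,0.085,0.055,-0.014,0,-0.12,0.085,0.095,-0.025,0,-0.2,0.085,0.135,-0.035,0,-0.28,0.085,0.175,-0.045,0,-0.36,0.085,0.21,-0.055,0,-0.44,0.085,0.24,-0.063,0.015,-0.488,0.085,0.262,-0.068,0.035,-0.488,0.085,0.271,-0.07,0.06,-0.488,0.085,0.271,-0.07,0.07,-0.488],
)

```text
clock: 18.35
position: [0.4806, 0.0051, 0.239]
ee_rot: [0.441, 0.898, -0.002, -0.0]
ft_force: [0.1, -0.5, 1.1]
grip_width: 0.995
```

Emit:
jog_arm(
  steps=[0.06,0,0,0,0,0.06,0,0,0,0,0.06,0,0,0,0,0.06,0,0,0,0,0.06,0,0,0,0,0.06,0,0,0,0,0.06,0,0,0,0,0.06,0,0,0,0,0.06,0,0,0,0,0.06,0,0,0,0],
)

```text
clock: 19.35
position: [0.4821, 0.0039, 0.2404]
ee_rot: [0.442, 0.897, -0.0, 0.0]
ft_force: [-0.3, 0.1, -0.4]
grip_width: 0.7
```

```bash
python3 - <<'E'
from h import *
from scipy.spatial.transform import Rotation as R
o=manip.get_obs();M=R.from_quat(o['ee_rot']).as_matrix();print(o['clock'],o['position'],M.round(3).tolist(),o['joint_pos'].round(2))
shot('wrist','wR')
d=np.array([.4833,.0047,.092])-o['position'];print((M.T@d).round(4))
E
```

```text
19.35 [0.48210009 0.00394995 0.24035929] [[-0.61, 0.792, 0.0], [0.792, 0.61, -0.0], [-0.0, -0.0, -1.0]] [ 1.21  0.19 -1.42  1.73  0.19  1.39  0.41]
[-1.000e-04  1.400e-03  1.484e-01]
```

View pics/wR.png

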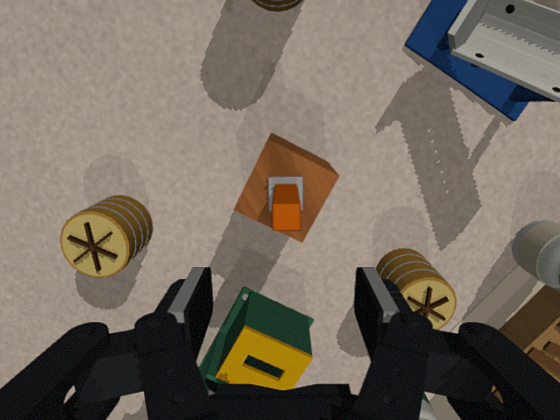

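The rod (handle top at (287,215)) is square to the jaws and centred. Descend onto the handle.

Emit:
jog_arm(
  steps=[0.06,0,0.001,0.02,0,0.06,0,0.001,0.045,0,0.06,0,0.001,0.07,0,0.06,0,0.001,0.095,0,0.06,0,0.001,0.12,0,0.06,0,0.001,0.138,0,0.06,0,0.001,0.147,0,0.06,0,0.001,0.148,0,0.06,0,0.001,0.148,0,0.06,0,0.001,0.148,0],
)

```text
clock: 20.4
position: [0.4835, 0.0046, 0.0933]
ee_rot: [0.442, 0.897, 0.0, 0.001]
ft_force: [0.3, 0.6, -0.7]
grip_width: 0.701
```

```bash
python3 - <<'E'
from h import *
o=manip.get_obs();print(o['clock'],o['position'],o['joint_pos'].round(2),o['ft_force'])
shot('wrist','wS')
E
```

```text
20.4 [0.48354893 0.00455775 0.09328916] [ 1.    0.38 -1.25  1.92  0.4   1.13  0.24] [ 0.2891688   0.59241905 -0.71276871]
```

View pics/wS.png

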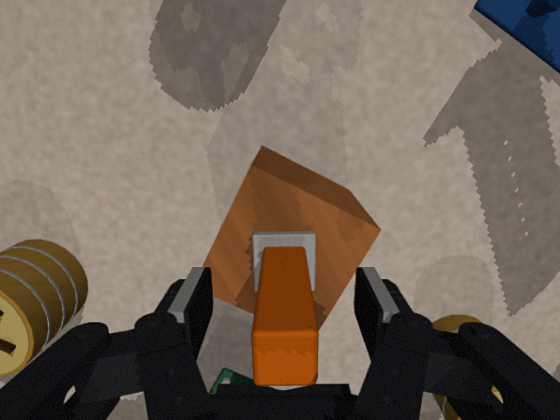

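Handle sits between the pads at (285,320). Close.

Emit:
jog_arm(
  steps=[0.012,0,0,0,0,0.012,0,0,0,0,0.012,0,0,0,0,0.012,0,0,0,0,0.012,0,0,0,0,0.012,0,0,0,0,0.012,0,0,0,0,0.012,0,0,-0.005,0,0.012,0,0,-0.015,0,0.012,0,0,-0.025,0],
  grip_force=60,
)

```text
clock: 21.45
position: [0.4828, 0.0048, 0.1181]
ee_rot: [0.441, 0.897, 0.0, -0.0]
ft_force: [0.5, -0.3, -1.1]
grip_width: 0.224
```

```bash
python3 - <<'E'
from h import *
o=manip.get_obs();print(o['clock'],o['position'],o['joint_pos'].round(2),o['ft_force'],o['torque'],o['grip_width']*85.4)
shot('side','dS');shot('wrist','wT')
b=load('dS')['p'][:,:,::-1]
cv2.imwrite('pics/gS.png',np.hstack([cv2.resize(b[100:280,250:400],(350,420)),cv2.resize(load('wT')['p'][...,::-1],(450,420))]))
E
```

```text
21.45 [0.48277985 0.0047573  0.11811705] [ 1.03  0.35 -1.29  1.9   0.36  1.17  0.27] [ 0.54827138 -0.29958064 -1.07610612] [-0.0037582   0.02721605 -0.035968  ] 19.107134191558444
```

View pics/gS.png

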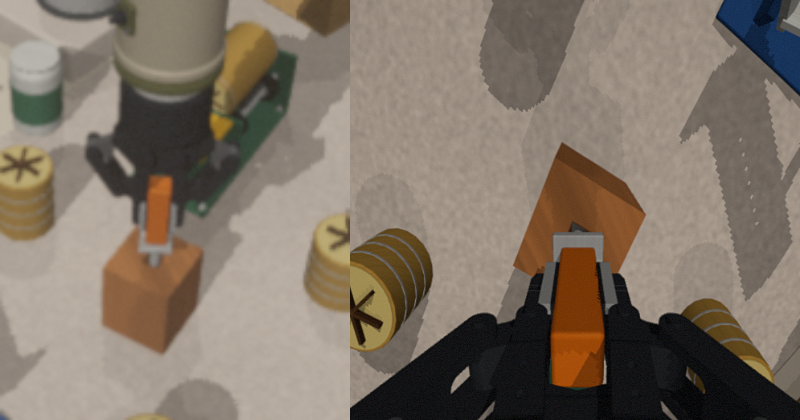

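Rod is held and lifted straight; side view shows the flange clear of the block top with the shaft still in the hole. Raise and carry to the slot.

Emit:
jog_arm(
  steps=[0.012,0,0,-0.025,0,0.012,0,0,-0.055,0,0.012,0,0,-0.082,0,0.012,0,0,-0.082,0,0.012,-0.02,-0.002,-0.082,0,0.012,-0.05,-0.006,-0.082,0,0.012,-0.085,-0.01,-0.082,0,0.012,-0.12,-0.014,-0.082,0,0.012,-0.155,-0.018,-0.082,0,0.012,-0.18,-0.021,-0.082,0],
)

```text
clock: 22.55
position: [0.5764, -0.1534, 0.1977]
ee_rot: [0.443, 0.897, -0.0, -0.001]
ft_force: [-1.3, 0.1, -1.7]
grip_width: 0.225
```

Emit:
jog_arm(
  steps=[0.012,-0.008,-0.001,0,0,0.012,-0.01,-0.001,0,0,0.012,-0.01,-0.001,0,0,0.012,-0.01,-0.001,0,0,0.012,-0.01,-0.001,0,0,0.012,-0.01,-0.001,0,0,0.012,-0.01,-0.001,0,0,0.012,-0.01,-0.001,0,0,0.012,-0.01,-0.001,0,0,0.012,-0.01,-0.001,0,0],
)

```text
clock: 23.55
position: [0.5814, -0.1594, 0.1994]
ee_rot: [0.442, 0.897, -0.0, 0.0]
ft_force: [0.2, -0.5, -1.6]
grip_width: 0.229
```

```bash
python3 - <<'E'
from h import *
o=manip.get_obs();print(o['clock'],o['position'],o['joint_pos'].round(2),o['ft_force'])
shot('wrist','wU');shot('scene','sU');shot('side','dU')
a=load('sU')['p'][:,:,::-1];b=load('dU')['p'][:,:,::-1]
cv2.imwrite('pics/gU.png',np.hstack([cv2.resize(a[170:290,110:230],(400,400)),cv2.resize(b[90:210,270:390],(400,400))]))
E
```

```text
23.55 [ 0.58135059 -0.1594053   0.19937787] [ 1.03  0.53 -1.15  1.5   0.49  1.43  0.51] [ 0.21530332 -0.4530625  -1.56931068]
```

View pics/gU.png

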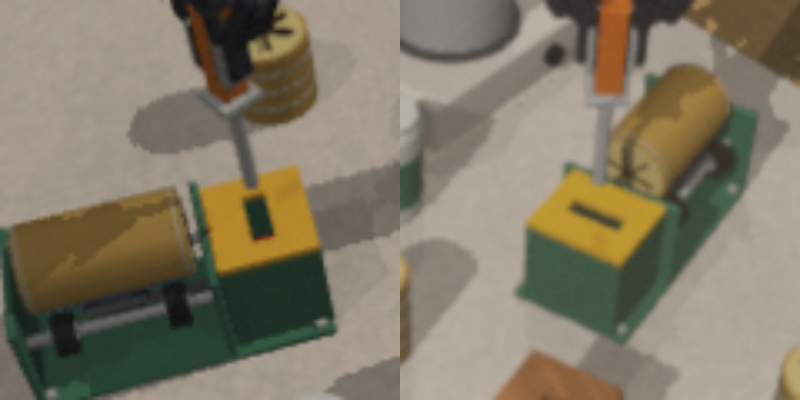

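View pics/wU.png

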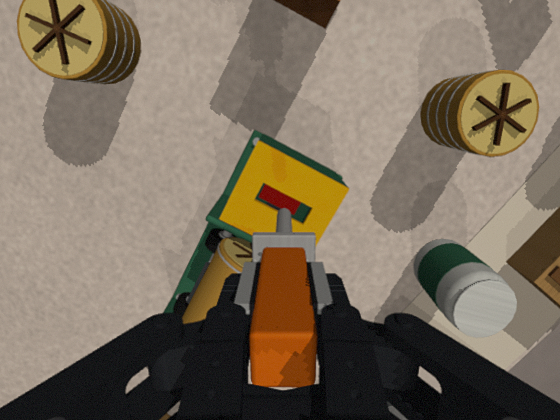

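Tip hangs over the slot: scene tip ≈(185,225), side ≈(330.6,145), wrist tip ≈(285,211), slot ≈(284,203). Triangulate.

```bash
python3 - <<'E'
from h import *
S=load('sU');D=load('dU');W=load('wU')
print('sd',tri(S,(185,225.5),D,(330.6,144.9)))
print('sw',tri(S,(185,225.5),W,(285,212)),'dw',tri(D,(330.6,144.9),W,(285,212)))
# slot corners in wU via yellow mask hole
h=cv2.cvtColor(W['p'],cv2.COLOR_RGB2HSV);m=cv2.inRange(h,(18,150,90),(34,255,255));m[:125]=0;m[260:]=0;m[:,:205]=0;m[:,355:]=0
cv2.imwrite('pics/wUz.png',np.hstack([cv2.resize(W['p'][125:265,205:355,::-1],(600,560),interpolation=2)]))
print(proj(W,[.5815,-.1596,.085]),proj(W,[.5814,-.1594,.116]),proj(S,[.5814,-.1594,.116]),proj(D,[.5814,-.1594,.116]))
E
```

```text
sd (array([ 0.57824317, -0.15987334,  0.11427555]), np.float64(0.005444901784634011))
sw (array([ 0.5816388 , -0.15751586,  0.11544427]), np.float64(0.000381634885084362)) dw (array([ 0.57886034, -0.15908537,  0.11696117]), np.float64(0.006070791978659845))
(np.float64(283.26841894476985), np.float64(203.08476048958119)) (np.float64(283.2858250105615), np.float64(213.8357319843479)) (np.float64(184.02775452075105), np.float64(225.35098065822567)) (np.float64(328.5839559016286), np.float64(144.53287764229907))
```

View pics/wUz.png

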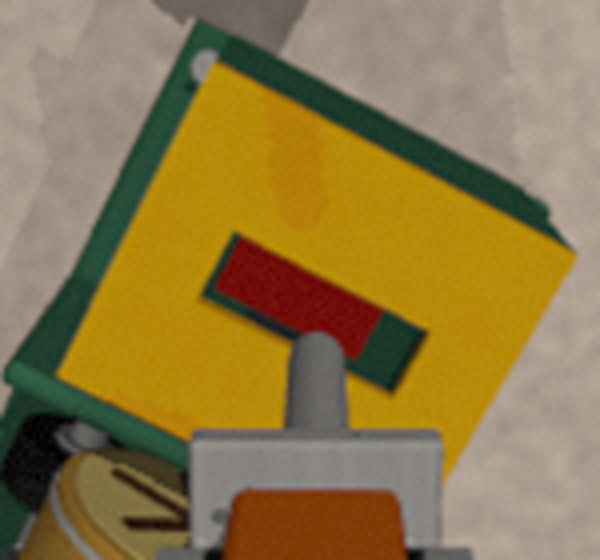

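Emit:
jog_arm(
  steps=[0.012,0,-0.001,0.008,0,0.012,0,-0.001,0.018,0,0.012,0,-0.001,0.026,0,0.012,0,-0.001,0.03,0,0.012,0,-0.001,0.033,0,0.012,0,-0.001,0.036,0,0.012,0,-0.001,0.039,0,0.012,0,-0.001,0.042,0,0.012,0,-0.001,0.044,0,0.012,0,-0.001,0.044,0],
)

```text
clock: 24.7
position: [0.5805, -0.16, 0.1551]
ee_rot: [0.442, 0.897, -0.0, -0.0]
ft_force: [0.1, 0.2, -1.7]
grip_width: 0.222
```

```bash
python3 - <<'E'
from h import *
o=manip.get_obs();print(o['clock'],o['position'],o['joint_pos'].round(2),o['ft_force'])
shot('wrist','wV')
W=load('wV');cv2.imwrite('pics/wVz.png',cv2.resize(W['p'][105:285,195:375,::-1],(560,560),interpolation=2))
E
```

```text
24.7 [ 0.5804563  -0.16001499  0.15512772] [ 1.02  0.57 -1.13  1.56  0.52  1.35  0.49] [ 0.12790079  0.21349726 -1.67678353]
```

View pics/wVz.png

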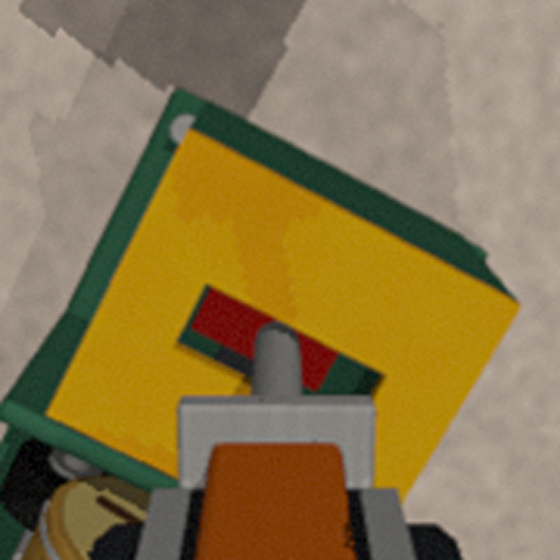

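The tip is inside the slot (≈(275,335) in the crop), no contact force. Press on down.

Emit:
jog_arm(
  steps=[0.012,0,0,0.006,0,0.012,0,0,0.013,0,0.012,0,0,0.02,0,0.012,0,0,0.025,0,0.012,0,0,0.028,0,0.012,0,0,0.03,0,0.012,0,0,0.032,0,0.012,0,0,0.034,0,0.012,0,0,0.036,0,0.012,0,0,0.036,0],
)

```text
clock: 25.75
position: [0.5806, -0.1601, 0.1199]
ee_rot: [0.442, 0.897, -0.0, 0.0]
ft_force: [-3.8, -0.1, 7.8]
grip_width: 0.225
```

```bash
python3 - <<'E'
from h import *
o=manip.get_obs();print(o['clock'],o['position'],o['joint_pos'].round(2),o['ft_force'])
E
```

```text
25.75 [ 0.58062404 -0.16011716  0.11988883] [ 1.01  0.6  -1.1   1.6   0.55  1.29  0.47] [-3.81856964 -0.1093995   7.76021773]
```

Emit:
jog_arm(
  steps=[0.012,0,0,0.0005,0,0.012,0,0,0.001,0,0.012,0,0,0.0015,0,0.012,0,0,0.002,0,0.012,0,0,0.0025,0,0.012,0,0,0.0025,0,0.012,0,0,0.0025,0,0.012,0,0,0.0025,0,0.012,0,0,0.0025,0,0.012,0,0,0.0025,0],
)

```text
clock: 26.75
position: [0.5806, -0.1601, 0.1177]
ee_rot: [0.442, 0.897, -0.0, 0.0]
ft_force: [-4.0, -0.4, 8.6]
grip_width: 0.226
```

```bash
python3 - <<'E'
from h import *
o=manip.get_obs();print(o['clock'],o['position'],o['ft_force'])
shot('scene','sW');shot('wrist','wW')
S=load('sW');W=load('wW');cv2.imwrite('pics/gW.png',np.hstack([cv2.resize(S['p'][170:290,100:220,::-1],(400,400),interpolation=2),cv2.resize(W['p'][100:420,150:470,::-1],(400,400))]))
E
```

```text
26.75 [ 0.58063922 -0.16008643  0.11765494] [-3.98738961 -0.42859602  8.58349765]
```

View pics/gW.png

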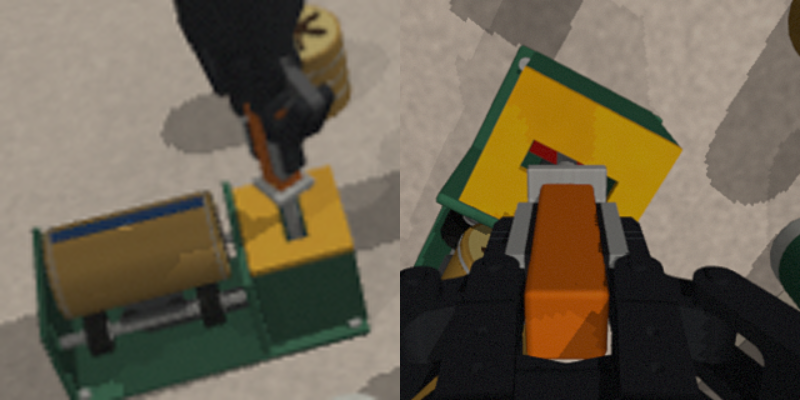

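The tin is turning; blue stripe is close to the top in the scene view. Press slightly more and hold.

Emit:
jog_arm(
  steps=[0.012,0,0,0.0005,0,0.012,0,0,0.001,0,0.012,0,0,0.0015,0,0.012,0,0,0.0015,0,0.012,0,0,0.0015,0,0.012,0,0,0.0015,0,0.012,0,0,0.0015,0,0.012,0,0,0.0015,0,0.012,0,0,0.0015,0,0.012,0,0,0.0015,0],
)

```text
clock: 27.85
position: [0.581, -0.1601, 0.1172]
ee_rot: [0.442, 0.897, -0.0, 0.001]
ft_force: [-6.2, -1.1, 17.0]
grip_width: 0.226
```

```bash
python3 - <<'E'
from h import *
o=manip.get_obs();print(o['clock'],o['position'],o['ft_force'])
shot('scene','sX')
S=load('sX');cv2.imwrite('pics/gX.png',cv2.resize(S['p'][170:290,100:220,::-1],(400,400),interpolation=2))
E
```

```text
27.85 [ 0.58096117 -0.16011473  0.11724616] [-6.19568629 -1.10846101 16.96215593]
```

View pics/gX.png

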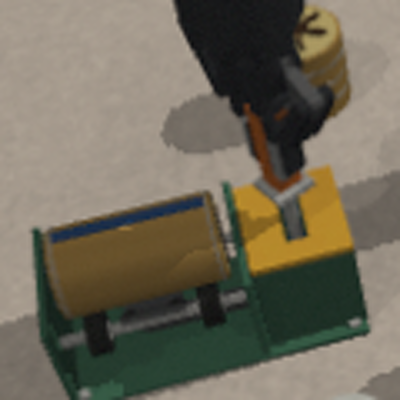

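Force rose (≈18 N on the tab): end stop reached. Hold it and track the stripe angle.

Emit:
jog_arm(
  steps=[0.012,0,0,0,0,0.012,0,0,0,0,0.012,0,0,0,0,0.012,0,0,0,0,0.012,0,0,0,0,0.012,0,0,0,0,0.012,0,0,0,0,0.012,0,0,0,0,0.012,0,0,0,0,0.012,0,0,0,0],
)

```text
clock: 28.9
position: [0.581, -0.1601, 0.1173]
ee_rot: [0.442, 0.897, -0.0, 0.001]
ft_force: [-7.4, -1.6, 16.5]
grip_width: 0.226
```

Emit:
jog_arm(
  steps=[0.012,0,0,0,0,0.012,0,0,0,0,0.012,0,0,0,0,0.012,0,0,0,0,0.012,0,0,0,0,0.012,0,0,0,0,0.012,0,0,0,0,0.012,0,0,0,0,0.012,0,0,0,0,0.012,0,0,0,0],
)

```text
clock: 29.9
position: [0.581, -0.1601, 0.1172]
ee_rot: [0.442, 0.897, -0.0, 0.001]
ft_force: [-5.7, -0.0, 16.5]
grip_width: 0.225
```

```bash
cat > stripe.py <<'E'
from h import *
import sys
o=manip.get_obs();print(o['clock'],o['position'],o['ft_force'])
shot('scene','s'+sys.argv[1]);shot('side','d'+sys.argv[1])
for w in ('sW','sX','s'+sys.argv[1],'d'+sys.argv[1]):
    z=load(w);P=cloud(z);h=cv2.cvtColor(z['p'],cv2.COLOR_RGB2HSV);D=P-[.5988,-.2631,.083]
    rx=D@[.986,.166,0];ry=D@[-.166,.986,0];rz=D[...,2]
    b=cv2.inRange(h,(100,80,20),(130,255,255))>0
    m=b&(abs(rx)<.036)&(abs(ry)<.06)&(rz>-.03)&(rz<.045)
    t=(abs(rx)<.036)&(abs(ry)<.03)&(rz>-.0)&(rz<.045)
    if m.sum(): 
        print(w,m.sum(),'stripe rx,ry,rz',rx[m].mean().round(4),ry[m].mean().round(4),rz[m].mean().round(4),'angle from up deg',np.degrees(np.arctan2(rx[m].mean(),rz[m].mean())).round(1))
    else: print(w,'none')
    print('  top',np.percentile(rz[t],[95,99]).round(4),'ry range',ry[m].min().round(4) if m.any() else 0,ry[m].max().round(4) if m.any() else 0)
E
python3 stripe.py Y
```

```text
29.9 [ 0.58095393 -0.16008369  0.11723874] [-5.66915959e+00 -5.56904011e-03  1.64556490e+01]
sW 116 stripe rx,ry,rz -0.0016 0.002 0.0351 angle from up deg -2.6
  top [0.0356 0.0368] ry range -0.0445 0.052
sX 116 stripe rx,ry,rz -0.0015 0.002 0.0351 angle from up deg -2.5
  top [0.0356 0.0371] ry range -0.0447 0.0518
sY 115 stripe rx,ry,rz -0.0014 0.0018 0.0352 angle from up deg -2.2
  top [0.0357 0.0367] ry range -0.0447 0.0518
dY 14 stripe rx,ry,rz -0.0039 0.0357 0.0327 angle from up deg -6.9
  top [0.0327 0.0341] ry range 0.0278 0.0445
```

Stripe is up (≈−2° from vertical, unchanged over 3 s): settled. Let the tab rise and withdraw the rod.

Emit:
jog_arm(
  steps=[0.012,0,0,-0.002,0,0.012,0,0,-0.005,0,0.012,0,0,-0.008,0,0.012,0,0,-0.011,0,0.012,0,0,-0.014,0,0.012,0,0,-0.024,0,0.012,0,0,-0.036,0,0.012,0,0,-0.05,0,0.012,0,0,-0.066,0,0.012,0,0,-0.085,0],
)

```text
clock: 31.0
position: [0.5806, -0.16, 0.2019]
ee_rot: [0.442, 0.897, 0.0, 0.0]
ft_force: [1.2, -0.5, -1.1]
grip_width: 0.229
```

```bash
python3 stripe.py Z; python3 - <<'E'
from h import *
S=load('sZ');D=load('dZ');cv2.imwrite('pics/gZ.png',np.hstack([cv2.resize(S['p'][170:290,100:220,::-1],(400,400),interpolation=2),cv2.resize(D['p'][90:210,270:390,::-1],(400,400),interpolation=2)]))
E
```

```text
31.0 [ 0.58055158 -0.15996753  0.20187877] [ 1.23957703 -0.45520301 -1.09968715]
sW 116 stripe rx,ry,rz -0.0016 0.002 0.0351 angle from up deg -2.6
  top [0.0356 0.0368] ry range -0.0445 0.052
sX 116 stripe rx,ry,rz -0.0015 0.002 0.0351 angle from up deg -2.5
  top [0.0356 0.0371] ry range -0.0447 0.0518
sZ 119 stripe rx,ry,rz -0.0013 0.0015 0.0392 angle from up deg -1.9
  top [0.0395 0.0407] ry range -0.0461 0.0508
dZ 56 stripe rx,ry,rz -0.0042 0.0012 0.0368 angle from up deg -6.5
  top [0.0377 0.0388] ry range -0.05 0.0471
```

View pics/gZ.png

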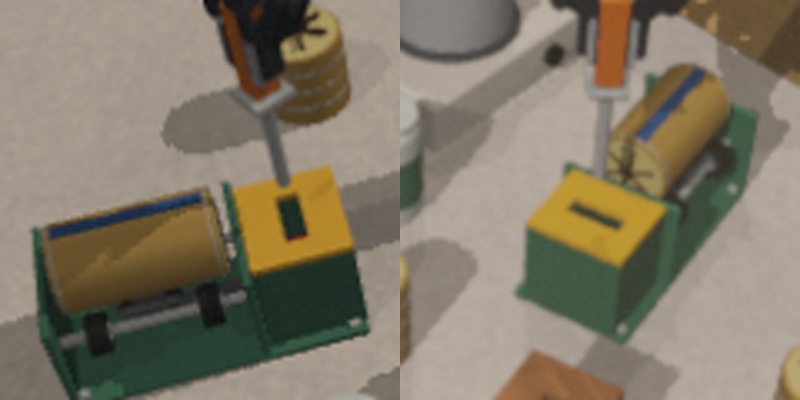

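The tin rose 4 mm with the shoe, stripe still up; slot clear. Carry the rod back over the block.

Emit:
jog_arm(
  steps=[0.012,0.01,0.001,0,0,0.012,0.03,0.004,0,0,0.012,0.06,0.007,0,0,0.012,0.09,0.011,0,0,0.012,0.12,0.015,0,0,0.012,0.145,0.018,0,0,0.012,0.167,0.021,0,0,0.012,0.182,0.0225,0,0,0.012,0.19,0.0234,0,0,0.012,0.19,0.0234,0,0],
)

```text
clock: 32.1
position: [0.4828, 0.0052, 0.2002]
ee_rot: [0.441, 0.897, -0.0, 0.0]
ft_force: [0.5, -0.1, -1.7]
grip_width: 0.226
```

Emit:
jog_arm(
  steps=[0.012,0,0,0,0,0.012,0,0,0,0,0.012,0,0,0,0,0.012,0,0,0.002,0,0.012,0,0,0.004,0,0.012,0,0,0.006,0,0.012,0,0,0.008,0,0.012,0,0,0.008,0,0.012,0,0,0.008,0,0.012,0,0,0.008,0],
)

```text
clock: 33.1
position: [0.4833, 0.0049, 0.1924]
ee_rot: [0.442, 0.897, -0.0, 0.0]
ft_force: [0.8, -0.3, -2.0]
grip_width: 0.223
```

```bash
python3 - <<'E'
from h import *
from scipy.spatial.transform import Rotation as R
o=manip.get_obs();M=R.from_quat(o['ee_rot']).as_matrix();p=o['position'];print(o['clock'],p,o['joint_pos'].round(2),o['ft_force'])
shot('wrist','wH');shot('side','dH');shot('scene','sH')
print('to home',(M.T@(np.array([.4835,.0046,.0933])-p)).round(4))
W=load('wH');D=load('dH');S=load('sH')
print('hole',proj(W,[.4832,.0044,.09]),'tip',proj(W,[p[0],p[1],p[2]-.0833]))
cv2.imwrite('pics/gH.png',np.hstack([cv2.resize(W['p'][90:290,185:385,::-1],(400,400),interpolation=2),cv2.resize(D['p'][160:260,265:365,::-1],(400,400),interpolation=2)]))
E
```

```text
33.1 [0.48326513 0.00485895 0.1924396 ] [ 1.14  0.24 -1.36  1.8   0.25  1.3   0.37] [ 0.79718393 -0.32050815 -2.03521102]
to home [-0.0003  0.      0.0991]
hole (np.float64(282.8056329234868), np.float64(207.14167246795202)) tip (np.float64(283.21567756983853), np.float64(213.8176404928978))
```

View pics/gH.png

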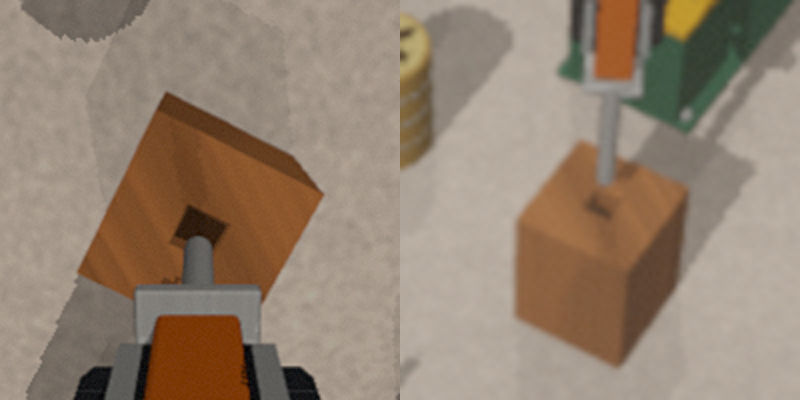

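```bash
python3 - <<'E'
from h import *
W=load('wH');a=cv2.resize(W['p'][180:230,255:315,::-1],(780,650),interpolation=2)
cv2.imwrite('pics/gH2.png',cv2.resize(a,(720,600)))
E
```

```text
(no output)
```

View pics/gH2.png

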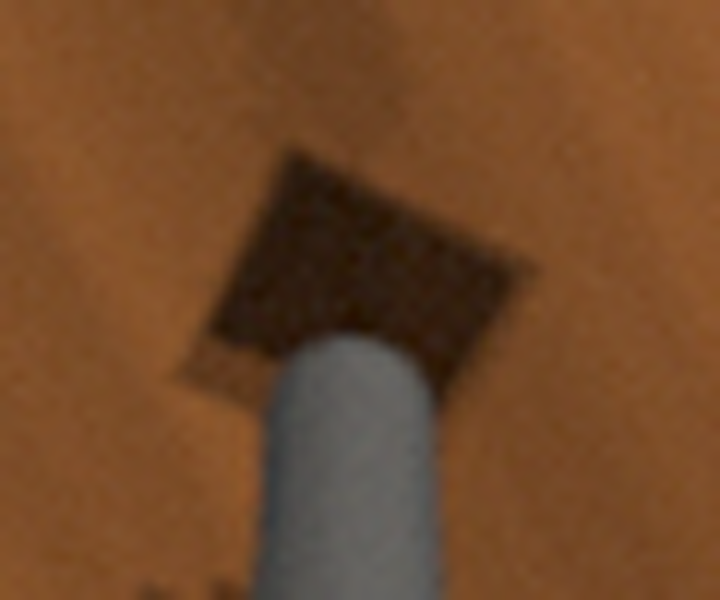

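The hole centre is ≈(284.8,206.7); the tip will come down at ≈(284.0,207.7): within 1 mm. Insert.

Emit:
jog_arm(
  steps=[0.012,0.0005,0.0005,0.006,0,0.012,0.0005,0.0005,0.013,0,0.012,0.0005,0.0005,0.02,0,0.012,0.0005,0.0005,0.027,0,0.012,0.0005,0.0005,0.034,0,0.012,0.0005,0.0005,0.041,0,0.012,0.0005,0.0005,0.048,0,0.012,0.0005,0.0005,0.055,0,0.012,0.0005,0.0005,0.06,0,0.012,0.0005,0.0005,0.06,0],
)

```text
clock: 34.25
position: [0.4829, 0.0055, 0.1317]
ee_rot: [0.442, 0.897, -0.0, -0.0]
ft_force: [0.0, -0.4, -1.1]
grip_width: 0.226
```

Emit:
jog_arm(
  steps=[0.012,0,0,0.006,0,0.012,0,0,0.013,0,0.012,0,0,0.02,0,0.012,0,0,0.026,0,0.012,0,0,0.031,0,0.012,0,0,0.034,0,0.012,0,0,0.036,0,0.012,0,0,0.037,0,0.012,0,0,0.037,0,0.012,0,0,0.037,0],
)

```text
clock: 35.25
position: [0.4835, 0.0055, 0.0955]
ee_rot: [0.442, 0.897, 0.0, 0.0]
ft_force: [0.7, -1.1, -1.5]
grip_width: 0.229
```

```bash
python3 - <<'E'
from h import *
o=manip.get_obs();print(o['clock'],o['position'],o['joint_pos'].round(2),o['ft_force'],o['torque'])
shot('side','dI')
D=load('dI')
cv2.imwrite('pics/gI.png',cv2.resize(D['p'][160:260,265:365,::-1],(500,500),interpolation=2))
E
```

```text
35.25 [0.48345396 0.00553732 0.09553881] [ 0.99  0.37 -1.25  1.92  0.39  1.13  0.25] [ 0.7296727  -1.12118462 -1.45701806] [ 0.05696929 -0.00267185  0.00187826]
```

View pics/gI.png

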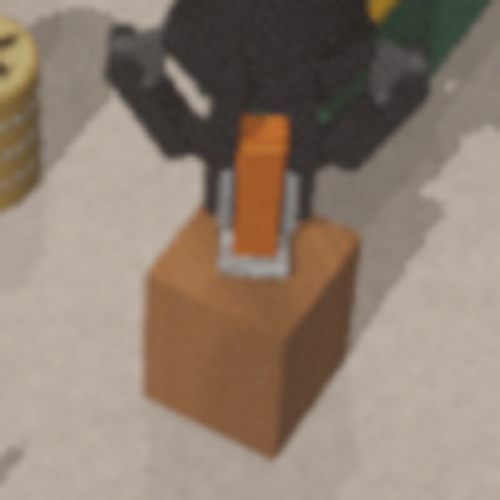

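Emit:
jog_arm(
  steps=[0.012,0,0,0.0005,0,0.012,0,0,0.001,0,0.012,0,0,0.0015,0,0.012,0,0,0.002,0,0.012,0,0,0.0025,0,0.012,0,0,0.0025,0,0.012,0,0,0.0025,0,0.012,0,0,0.0025,0,0.012,0,0,0.0025,0,0.012,0,0,0.0025,0],
)

```text
clock: 36.3
position: [0.4833, 0.0055, 0.0929]
ee_rot: [0.442, 0.897, -0.0, 0.0]
ft_force: [0.0, 0.4, -1.8]
grip_width: 0.229
```

Emit:
jog_arm(
  steps=[0.012,0,0,0.0005,0,0.012,0,0,0.001,0,0.012,0,0,0.0015,0,0.012,0,0,0.002,0,0.012,0,0,0.002,0,0.012,0,0,0.002,0,0.012,0,0,0.002,0,0.012,0,0,0.002,0,0.012,0,0,0.002,0,0.012,0,0,0.002,0],
)

```text
clock: 37.3
position: [0.4835, 0.0055, 0.0925]
ee_rot: [0.442, 0.897, -0.001, 0.0]
ft_force: [-11.3, -1.9, 26.2]
grip_width: 0.224
```

```bash
python3 - <<'E'
from h import *
o=manip.get_obs();print(o['clock'],o['position'],o['ft_force'],o['torque'])
shot('wrist','wJ');W=load('wJ')
cv2.imwrite('pics/gJ.png',cv2.resize(W['p'][150:420,180:390,::-1],(467,600),interpolation=2))
E
```

```text
37.3 [0.48352382 0.00550256 0.09254227] [-11.32074389  -1.85305189  26.17156066] [-0.51003384  2.68263997  0.00768778]
```

View pics/gJ.png

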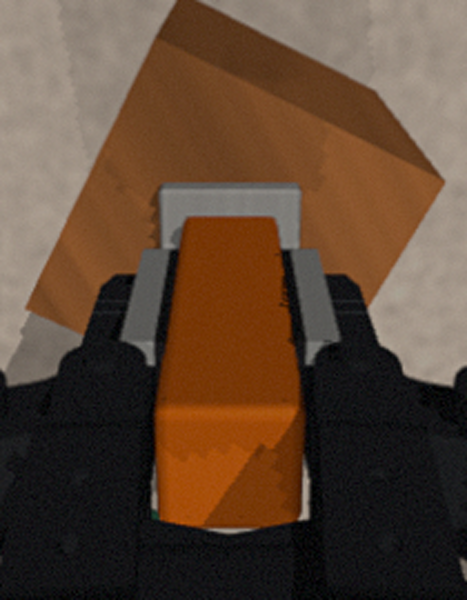

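Flange is firmly on the block. Relieve the pressure and open.

Emit:
jog_arm(
  steps=[0.012,0,0,-0.0007,0,0.012,0,0,-0.0014,0,0.012,0,0,-0.0016,0,0.012,0,0,-0.0016,0,0.012,0,0,-0.0016,0,0.022,0,0,-0.0016,0,0.03,0,0,-0.0016,0,0.04,0,0,-0.0016,0,0.05,0,0,-0.0016,0,0.06,0,0,-0.0016,0],
)

```text
clock: 38.35
position: [0.4833, 0.0055, 0.0924]
ee_rot: [0.442, 0.897, -0.0, -0.0]
ft_force: [-0.2, -0.1, -0.3]
grip_width: 0.702
```

Emit:
jog_arm(
  steps=[0.06,0,0,0,0,0.06,0,0,-0.01,0,0.06,0,0,-0.03,0,0.06,0,0,-0.055,0,0.06,0,0,-0.085,0,0.06,0,0,-0.11,0,0.06,-0.02,0,-0.12,0,0.06,-0.05,0,-0.12,0,0.06,-0.07,0,-0.12,0,0.06,-0.08,0,-0.12,0],
)

```text
clock: 39.35
position: [0.5328, -0.0594, 0.2129]
ee_rot: [0.442, 0.897, 0.0, 0.0]
ft_force: [-0.7, 0.7, 0.6]
grip_width: 0.699
```

```bash
python3 stripe.py F; python3 - <<'E'
from h import *
o=manip.get_obs();print(o['clock'],o['position'],o['joint_pos'].round(2),o['grip_width'])
shot('wrist','wF')
E
```

```text
39.35 [ 0.53284642 -0.05942316  0.21285675] [-0.70906039  0.69982144  0.64860553]
sW 116 stripe rx,ry,rz -0.0016 0.002 0.0351 angle from up deg -2.6
  top [0.0356 0.0368] ry range -0.0445 0.052
sX 116 stripe rx,ry,rz -0.0015 0.002 0.0351 angle from up deg -2.5
  top [0.0356 0.0371] ry range -0.0447 0.0518
sF 114 stripe rx,ry,rz -0.0013 0.0022 0.0391 angle from up deg -1.9
  top [0.0397 0.0409] ry range -0.0459 0.0508
dF 42 stripe rx,ry,rz -0.0042 0.0012 0.037 angle from up deg -6.5
  top [0.0379 0.0393] ry range -0.0488 0.047
39.45 [ 0.5323814  -0.05833162  0.21261759] [ 1.06  0.38 -1.26  1.65  0.36  1.38  0.41] 0.7031375539853775
```

View pics/sF.png

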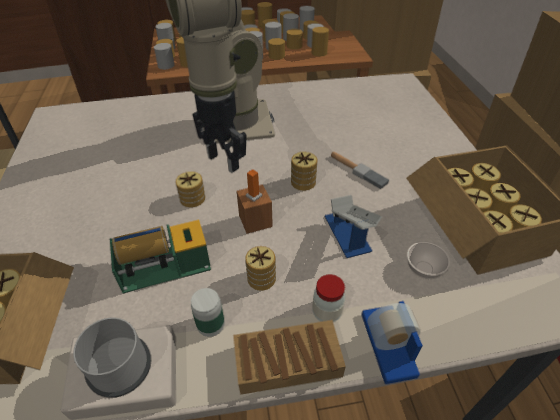

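View pics/dF.png

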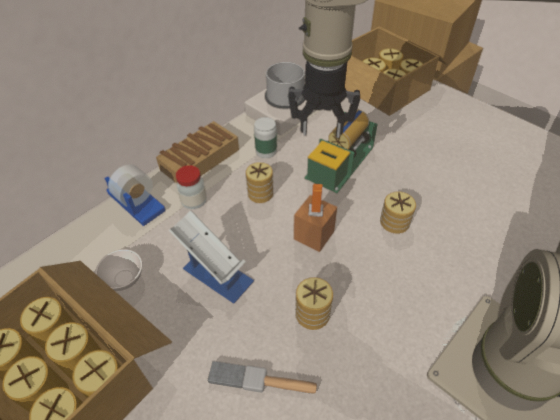

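View pics/wF.png

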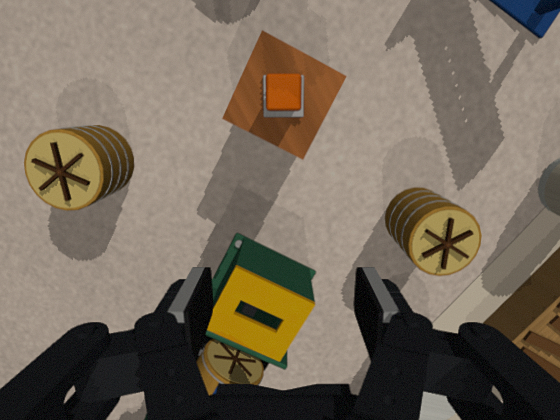

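The rod stands upright in its block (wrist (284,95)), the tin is on the rest with its stripe up, the bystanders are where they were, and the gripper is clear. Hand in.

```bash
python3 -c "
from workcell import manip
print(manip.get_obs()['joint_velocities'].round(3)); print(manip.hand_in())"
```

```text
[-0.001 -0.02  -0.022  0.018 -0.009 -0.004 -0.003]
the job is handed in; nothing more can be done
None
```

The job is done and handed in at about 39.5 s of the 66 s allowed; the hand-in gave no verdict.

**What I did**
- I gripped the tin in the chute and laid its low end on the rest's tyres. I pivoted it level in a soft grip and let go.
- With the rod I pressed the tab to its end stop, where the force rose to about 18 N. I held it there about 2–3 s, and the stripe reading did not change in that time.
- I let the tab rise and stood the rod back in its block with the flange seated.

**Last checks**
- **Tin:** it lies on the raised shoe, about 4 mm higher than when it was on the rollers. The stripe is up, about 2° off vertical in the scene view and 6.5° in the side view. I put that difference down to calibration.
- **Rod and bystanders:** the rod stands upright in its block. By eye, the bystanders look unmoved in the final pictures.
- **Arm:** the gripper is clear of everything.

**What disagreed or went beyond plan**
- The fingertips measured 26–34 mm behind the reported TCP, where the text says 17 mm ahead of it. I worked from the measured tips.
- While I was levelling the tin, the downward load on it reached about 17 N, which may have pushed the shoe down briefly before release.
- Seating the rod's flange on the block pressed with about 28 N for a moment.

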